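# Put the light-curing glue syringes away by plunger position

## Robot

A 7-joint arm with a two-finger parallel gripper is mounted at the origin on the work surface. World frame = base frame: x ahead of the robot, y to its left, z up, the work surface at z = 0. Lengths are in m, angles in rad, forces in N, time in s.
With the tool pointing down it reaches from about 0.425 to 0.925 m from the base axis. Payload 6.8 kg.
Tool frame: the origin (TCP) lies at the centre of the arm's flange, where the gripper is bolted on; the fingertips stand 173 mm ahead of it and the grasp point (between the pads) lies 155 mm ahead of it (tip_extent is the distance from the TCP to the fingertips, in m); z points along the fingers, x is the direction in which the jaws open and shut, and the axes are right-handed (so a half turn about z gives the same grasp; the last joint's range is limited). The gripper opens to 85 mm and grips with 20 to 120 N. Pads are 22 mm wide; open, the fingers measure 114 mm over their backs; the gripper's body (76 mm by 85 mm) begins 54 mm behind the grasp point. The pads swing forward as they close: fully open they stand 13 mm farther back than shut.
Start: joints at [-1.236, 0.477, 0.022, 1.555, -0.011, 1.109, -0.083], TCP at [0.289, 0.61, 0.405] pointing down, gripper open.
Joint ranges: [-2.96, 2.96], [-0.34, 2.1], [-1.41, 1.46], [0.24, 2.44], [-1.37, 4.51], [0.17, 1.92], [-2.96, 2.96]. Speed limits (rad/s): [2.39, 2.39, 3.14, 3.14, 3.14, 3.14, 3.14].

## Interface

Orientations are given as a unit quaternion [w, x, y, z].
In Python, from rig import * gives the robot as it stands.
- The arm moves only by the tool play_rows, never from a script. Its argument "deltas" is a list that holds one entry, the list of rows, each a list of 7 numbers: the shift along the tool's x, y, z in mm, then the turn, a rotation vector about the tool's x, y, z in rad, then the finger opening in mm, from 0 to 85.4. A call has 1 to 5 rows; each row is the pose to reach, as a shift and turn from the pose commanded when the call began, along the tool's axes at that moment; what a row does not reach only later rows make up. A row lasts 1/8 s, in which the tool goes at most 62.5 mm and 10.7 degrees, less where a joint would pass 70% of its speed; a pose out of reach is approached as far as the arm can. A call with a gripper value outside its range is refused whole. The fingers move at their own pace and stop on an object; "grip_force" is the grip in N (left out, the last holds). Time passes only in rows, so rows that repeat a pose let the fingers close. It gives the time, the measured TCP pose, the force and the opening at its end, in the units of the state.
- get_obs(): the state, without advancing time (a new reading comes with each control period).
- grab_frame(name): name is "scene" or "top"; returns a dict with "color" (420x560x3 uint8, red, green, blue), "fx", "fy", "cx", "cy" (pixels), "dist_coeffs" ([k1, k2, p1, p2, k3] as OpenCV has them; the pictures are not rectified), "R" (3x3) and "t" (3): a world point X has camera coordinates R X + t. Camera axes: x right, y down, z forward; pixel columns grow to the right and rows downward; lengths in m; the calibration is good to about 2 mm. A picture is of the moment at which its call begins. There is no depth.
- close_job(): hands the job in, once; it reports no verdict.
The state is a dict: "clock": time; "joint_pos": joint angles; "qvel": joint speeds; "joint_efforts": joint torques, N m; "eef_pos": TCP position; "tcp_rot": TCP orientation; "ft_force": force on the tool from outside, world axes, zero at the start; "ft_torque": the same for the moment, N m; "gripper_width": finger opening in m.
Only numpy, scipy, OpenCV 4.12 (cv2) and the standard library are available. Lean on these libraries where they do the work, as an engineer would, in place of code of your own. Each camera call takes 0.05 s, during which the arm holds its last target.

## Task

Three amber syringes of light-curing glue lie on the cutting mat: lay each filled one (white plunger drawn out) in a cradle of the wooden box, turned the way the cradle is cut so that its finger flange sits down in the narrow slot between the two close-set supports, and lay the spent one (plunger pushed in) flat in the red waste tray. When both filled ones are in, shut the box's lid fully to keep the light out. Do not push or pull any plunger, and leave the other things on the table where they are.

Things in the scene. Friction and masses are not known exactly. Their poses are not given: they have to be found in the camera images.
- syringe_1_mid (a point): centre of syringe 1's barrel, on its axis (12 mm above the mat as it lies). 30 ml glue syringe; opaque amber barrel 24 mm in diameter, 95 mm long, so 47.5 mm either way from here. x: along the axis to the tip, whose blue cap ends 68 mm from here; y: across; z: up as it lies. 40 to 80 g. Grasp it at mid-barrel, jaws closing along y
- syringe_1: syringe 1; origin under mid-barrel, 12 mm below syringe_1_mid as it lies; same axes. Finger flange at x = -47.5 to -51.5 mm: a plate 38 mm wide (y), 24 mm high (z), whose flat keeps it from rolling on a table. Behind it the white plunger
- syringe_1_thumb (a point): centre of the white thumb disc (22 mm in diameter, 3 mm thick) on the end of syringe 1's plunger, on the axis; 61 mm behind mid-barrel when the plunger is pushed home, farther by what it is drawn out
- plunger_1 (a joint): plunger of syringe 1 in m: 0 = pushed home (spent), growing to 0.06 as it is drawn out of the barrel. At the start a filled syringe reads over 0.04, a spent one under 0.005. Stiff (about 5 N), stays where it is
- syringe_2_mid (a point): centre of syringe 2's barrel, on its axis (12 mm above the mat as it lies). 30 ml glue syringe; opaque amber barrel 24 mm in diameter, 95 mm long, so 47.5 mm either way from here. x: along the axis to the tip, whose blue cap ends 68 mm from here; y: across; z: up as it lies. 40 to 80 g. Grasp it at mid-barrel, jaws closing along y
- syringe_2: syringe 2; origin under mid-barrel, 12 mm below syringe_2_mid as it lies; same axes. Finger flange at x = -47.5 to -51.5 mm: a plate 38 mm wide (y), 24 mm high (z), whose flat keeps it from rolling on a table. Behind it the white plunger
- syringe_2_thumb (a point): centre of the white thumb disc (22 mm in diameter, 3 mm thick) on the end of syringe 2's plunger, on the axis; 61 mm behind mid-barrel when the plunger is pushed home, farther by what it is drawn out
- plunger_2 (a joint): plunger of syringe 2 in m: 0 = pushed home (spent), growing to 0.06 as it is drawn out of the barrel. At the start a filled syringe reads over 0.04, a spent one under 0.005. Stiff (about 5 N), stays where it is
- syringe_3_mid (a point): centre of syringe 3's barrel, on its axis (12 mm above the mat as it lies). 30 ml glue syringe; opaque amber barrel 24 mm in diameter, 95 mm long, so 47.5 mm either way from here. x: along the axis to the tip, whose blue cap ends 68 mm from here; y: across; z: up as it lies. 40 to 80 g. Grasp it at mid-barrel, jaws closing along y
- syringe_3: syringe 3; origin under mid-barrel, 12 mm below syringe_3_mid as it lies; same axes. Finger flange at x = -47.5 to -51.5 mm: a plate 38 mm wide (y), 24 mm high (z), whose flat keeps it from rolling on a table. Behind it the white plunger
- syringe_3_thumb (a point): centre of the white thumb disc (22 mm in diameter, 3 mm thick) on the end of syringe 3's plunger, on the axis; 61 mm behind mid-barrel when the plunger is pushed home, farther by what it is drawn out
- plunger_3 (a joint): plunger of syringe 3 in m: 0 = pushed home (spent), growing to 0.06 as it is drawn out of the barrel. At the start a filled syringe reads over 0.04, a spent one under 0.005. Stiff (about 5 N), stays where it is
- cradle_1 (a point): cradle 1 (away from the lid's hinge): point where the centre of a laid-in barrel rests, on its axis, 30 mm above the table. x: along the box, the way the tip must point (plunger to -x); y: towards the hinge side; z: up. The cradles are 56 mm apart. Lower the barrel level and straight down between the free sides of its V supports (see box)
- cradle_2 (a point): cradle 2 (beside the lid's hinge): point where the centre of a laid-in barrel rests, on its axis, 30 mm above the table. x: along the box, the way the tip must point (plunger to -x); y: towards the hinge side; z: up. The cradles are 56 mm apart. Lower the barrel level and straight down between the free sides of its V supports (see box)
- box: fixed box of brown wood, 222 (x) x 152 (y) x 60 mm high, walls and floor 6 mm; origin under its centre, hinge on the +y wall. Each cradle: three 60-degree V supports, 8 mm thick, tops 37 mm above the table, 36 mm apart, centred at x = +36, -39.5, -59.5 mm from the cradle's point; the 12 mm gap between the last two takes the flange. Fingers: 30 mm free beside a barrel, jaws under 45 mm
- lid_hinge (a point): the hinge line at mid-length, on top of the box's +y wall, 60 mm above the table, axes as the box: x along the hinge, y outwards from the box, z up. Cradle points lie at x = +23 mm, y = -48 mm (cradle 2) or -104 mm (cradle 1), z = -30 mm from here
- lid (a joint): angle in rad of the box's lid, a wooden board 222 (along the hinge) x 152 x 8 mm: 0 = shut flat on the box, 1.57 = upright, up to 1.95 open; it starts leaning outwards (+y of the box) past upright. A stiff hinge (about 0.17 N m) holds it wherever it is left. Push it over from the outside near its free edge, then down on its upper face until flat
- tray_in (a point): centre of the inner floor of the red waste tray, 4 mm above the table: fixed, outside 205 (x) x 135 (y) x 42 mm high, walls and floor 4 mm; x along its length, y across, z up. Mid-barrel of a syringe lying in it is 12 mm above the floor
- mat: green cutting mat, 300 (x) x 450 (y) x 2 mm thick, fixed, on which the syringes lie side by side; origin under its centre; a thin steel rule lies along its -x edge
- third_hand_c (a point): bystander, to be left alone: third-hand stand with magnifier, 62 mm square base, 170 mm wide arms, 220 mm high; point on its post 50 mm up
- show_case_c (a point): bystander, to be left alone: yellow track machine in a clear display case 200 x 64 x 68 mm; its centre
- conveyor_c (a point): bystander, to be left alone: white lattice conveyor model, 140 x 20 x 40 mm; point 18 mm up
- weight_c (a point): bystander, to be left alone: flat steel sanding weight with two black knobs, 120 x 42 x 22 mm; centre of its plate
- glue_bottle_c (a point): bystander, to be left alone: small white bottle with a yellow label, 34 mm in diameter, 85 mm high; its centre

How it is judged:
By the outcome, as a careful person would: the job done as asked, in the order asked, and still so for the second after the job is handed in, with the robot touching nothing.
It also fails if it takes over 72 s, if anything falls off the work surface, if the arm or the gripper's body presses on something with over 40 N, if the wrist force passes 120 N, or if a joint passes its speed limit or range.

## Working session

There is one attempt and no reset: what is moved stays moved. The work goes in short steps, Python scripts to look and compute and a tool call to move; the robot and the scene stay as the last step left them, time stands still between calls to the robot, and variables do not carry over. Pictures are saved under pics/ and viewed, and the job is handed in when it is done.

Besides the shell and the picture viewer there is one more tool, called after "Request:" as a command line: name --argument value ..., lists and objects as JSON in quotes. play_rows: Moves the arm, as the interface text tells. Its arguments: {"type":"object","properties":{"deltas":{"type":"array","items":{"type":"array","items":{"type":"array","items":{"type":"number"}}}},"grip_force":{"type":"number"}},"required":["deltas"]}

```bash
ls; mkdir -p pics
python3 - <<'E'
from rig import *
import cv2, numpy as np
np.set_printoptions(precision=4,suppress=True)
for n in ("scene","top"):
    f=grab_frame(n); cv2.imwrite(f"pics/{n}0.png",cv2.resize(f["color"][:,:,::-1],(800,600),interpolation=cv2.INTER_CUBIC))
    cv2.imwrite(f"pics/{n}0_raw.png",f["color"][:,:,::-1])
    print(n,f["fx"],f["fy"],f["cx"],f["cy"],f["dist_coeffs"]);print(np.array(f["R"]),f["t"])
print(get_obs())
E
```

```text
pics
scene 410.27601014645666 410.27601014645666 280.2644694963881 210.2369116736747 [0.0022 0.     0.     0.     0.    ]
[[ 0.7286  0.6849  0.0045]
 [ 0.4679 -0.4929 -0.7335]
 [-0.5001  0.5366 -0.6796]] [-0.4514 -0.21    1.4057]
top 482.25581298442 482.25581298442 286.691145663355 203.97104292000853 [-0.0506  0.      0.      0.      0.    ]
[[-0.0036 -0.9997  0.0223]
 [-0.9885  0.0002 -0.1511]
 [ 0.151  -0.0226 -0.9883]] [-0.0048  0.6343  1.168 ]
{'clock': 0.1, 'joint_pos': array([-1.2361,  0.4777,  0.0224,  1.5564, -0.0115,  1.1093, -0.0831]), 'qvel': array([-0.0002, -0.0022,  0.0001, -0.0014, -0.0013,  0.0014, -0.0003]), 'joint_efforts': array([  0.0051, -59.776 ,   1.614 , -28.1956,   0.0129,   0.005 ,
        -0.    ]), 'eef_pos': array([0.2891, 0.6097, 0.4038]), 'tcp_rot': array([ 0.0005,  0.8451,  0.5346, -0.0007]), 'ft_force': array([-0.0607,  0.091 , -0.6954]), 'ft_torque': array([0.0077, 0.0482, 0.0171]), 'gripper_width': 0.08517875726176787}
```

View pics/top0.png

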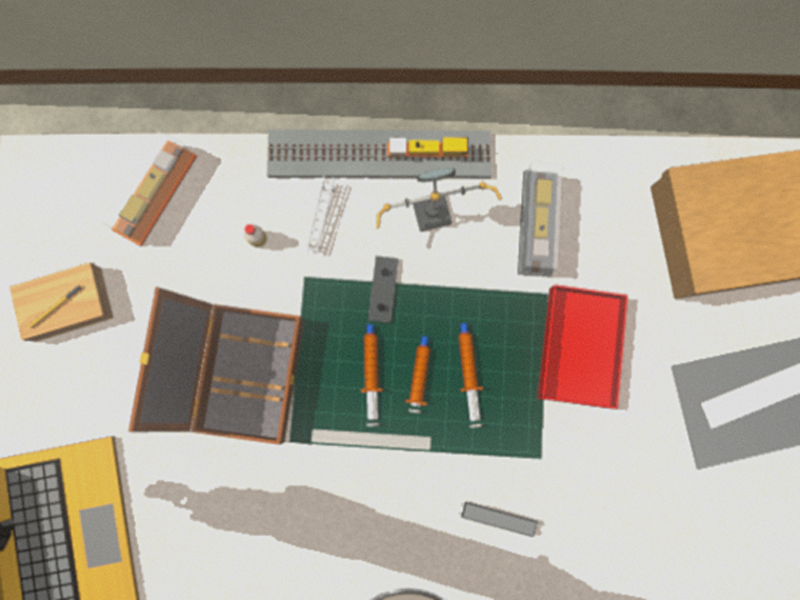

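View pics/scene0.png

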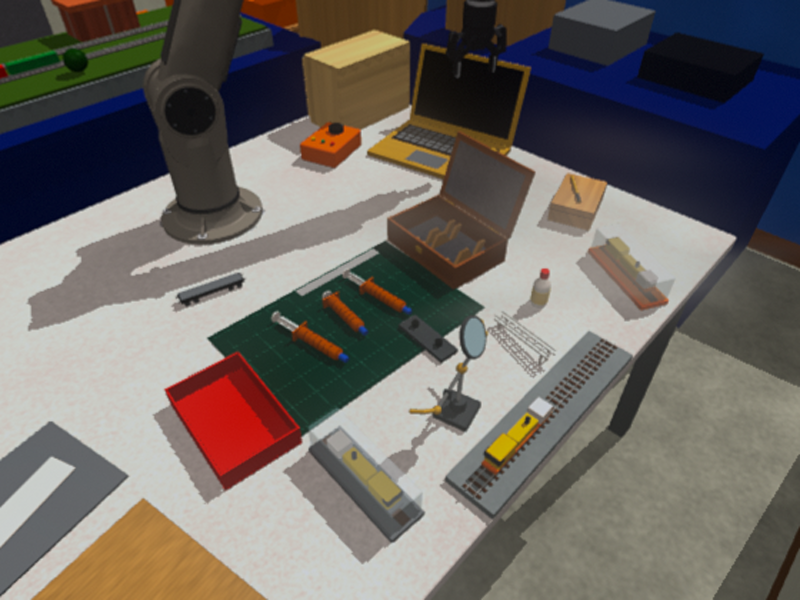

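```bash
cat > h.py <<'E'
import numpy as np, cv2
from scipy.spatial.transform import Rotation as Rot
np.set_printoptions(precision=4,suppress=True)
def grab(n):
    from rig import grab_frame
    return grab_frame(n)
def K(f): return np.array([[f["fx"],0,f["cx"]],[0,f["fy"],f["cy"]],[0,0,1.]])
def proj(f,P):
    R=np.array(f["R"]);t=np.array(f["t"])
    return cv2.projectPoints(np.atleast_2d(np.array(P,float)),cv2.Rodrigues(R)[0],t,K(f),np.array(f["dist_coeffs"]))[0][:,0]
def unproj(f,uv,z):
    R=np.array(f["R"]);t=np.array(f["t"])
    n=cv2.undistortPoints(np.atleast_2d(np.array(uv,float))[:,None],K(f),np.array(f["dist_coeffs"]))[:,0]
    d=np.c_[n,np.ones(len(n))]@R; c=-R.T@t
    return c+d*((z-c[2])/d[:,2])[:,None]
def crop(f,name,u0,v0,w,h,s):
    im=f["color"][v0:v0+h,u0:u0+w,::-1]
    im=cv2.resize(im,(w*s,h*s),interpolation=cv2.INTER_CUBIC)
    for u in range((u0+9)//10*10,u0+w,10):
        cv2.line(im,((u-u0)*s+s//2,0),((u-u0)*s+s//2,6 if u%50 else 14),(255,255,0),1)
        if u%20==0: cv2.putText(im,str(u),((u-u0)*s-8,24),0,.35,(255,0,255),1)
    for v in range((v0+9)//10*10,v0+h,10):
        cv2.line(im,(0,(v-v0)*s+s//2),(6,(v-v0)*s+s//2),(255,255,0),1)
        if v%20==0: cv2.putText(im,str(v),(8,(v-v0)*s+6),0,.35,(255,0,255),1)
    cv2.imwrite(name,im)
E
python3 - <<'E'
from h import *
f=grab("top"); import pickle; pickle.dump(f,open("top0.pkl","wb")); g=grab("scene"); pickle.dump(g,open("scene0.pkl","wb"))
crop(f,"pics/c1.png",85,195,130,120,6)
crop(f,"pics/c2.png",210,220,140,100,5)
crop(f,"pics/c3.png",365,190,85,105,5)
# amber segmentation
hsv=cv2.cvtColor(f["color"],cv2.COLOR_RGB2HSV)
m=cv2.inRange(hsv,(5,180,110),(18,255,255)); m[:, :215]=0;m[:,350:]=0;m[:220]=0;m[310:]=0
n,l,s,c=cv2.connectedComponentsWithStats(m)
for i in range(1,n):
    if s[i,4]>60: print(s[i],c[i])
E
```

```text
[253 234  14  40 320] [259.0625 253.8031]
[322 234  15  40 324] [327.25   253.4167]
[285 243  15  40 320] [293.2406 262.2531]
```

View pics/c1.png

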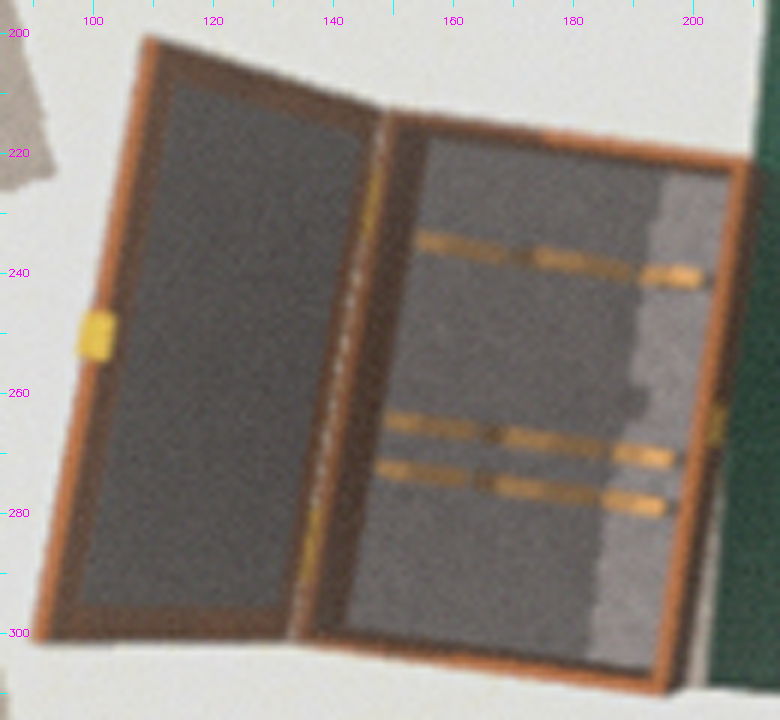

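View pics/c2.png

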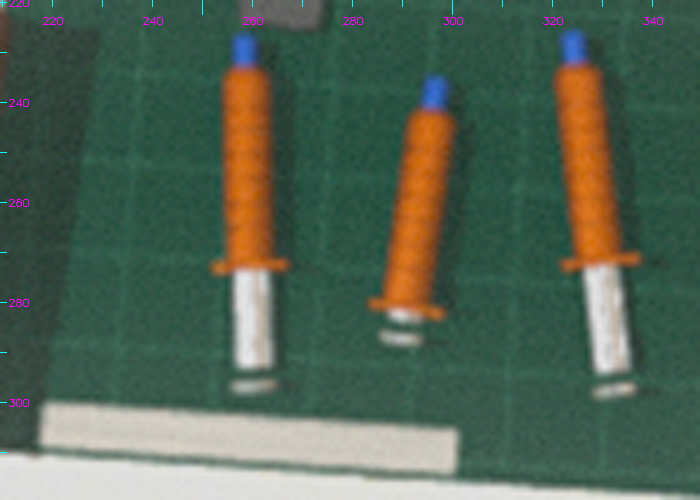

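View pics/c3.png

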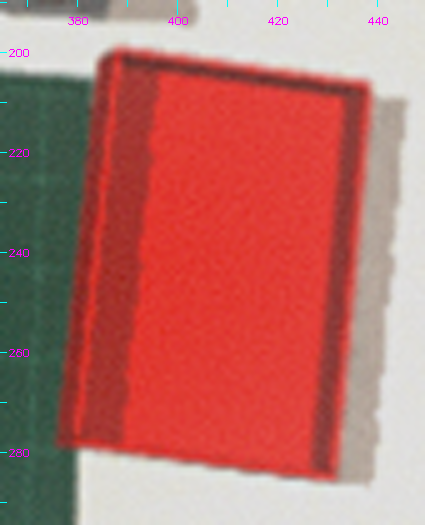

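Run:
```python
from h import *
import pickle
from scipy.optimize import least_squares
f=pickle.load(open("top0.pkl","rb"));g=pickle.load(open("scene0.pkl","rb"))
# box
# model pts in box frame: x,y,z ; pixel
B=[((.111,.076,.06),(148.5,213)),((.111,-.076,.06),(209.5,221.3)),((-.111,-.076,.06),(196,310)),((-.111,.076,.06),(134.5,301.3)),
   ((.105,-.070,.06),(206.5,223)),((-.105,-.070,.06),(193,306.5)),
   # right ends of supports (-y side outer): cradle1 y=-28
   ]
def res(p):
    R=np.array([[np.cos(p[2]),-np.sin(p[2])],[np.sin(p[2]),np.cos(p[2])]])
    P=[np.r_[R@np.array(b[0][:2])+p[:2],b[0][2]] for b in B]
    return (proj(f,P)-np.array([b[1] for b in B])).ravel()
r=least_squares(res,[.5,.3,0.]);print("box",r.x,np.degrees(r.x[2]),r.fun.reshape(-1,2))
p=r.x;c,s=np.cos(p[2]),np.sin(p[2])
def W(x,y,z): return np.array([p[0]+c*x-s*y,p[1]+s*x+c*y,z])
print("scene corners",proj(g,[W(*b[0]) for b in B]))
for k,y in ((1,-.028),(2,.028)):
    q=W(.023,y,.03);print("cradle",k,q,np.hypot(*q[:2]),proj(f,q))
    for dx in(.036,-.0395,-.0595): print(proj(f,[W(.023+dx,y-.018,.037),W(.023+dx,y+.018,.037)]).ravel())
# tray
B=[((.1025,.0675,.042),(386,199)),((.1025,-.0675,.042),(438.5,206)),((-.1025,-.0675,.042),(431.5,285.5)),((-.1025,.0675,.042),(376.5,278.5))]
r=least_squares(res,[.5,-.3,0.]);print("tray",r.x,r.fun.reshape(-1,2), np.hypot(*r.x[:2]))
# syringes
for name,cap,thumb in (("A",(258.3,226.5),(260.0,296.8)),("B",(296.5,235.5),(289.5,287)),("C",(323.7,226),(332.3,297.5))):
    P=unproj(f,[cap,thumb],.014);d=P[0]-P[1];L=np.linalg.norm(d);mid=P[0]-d/L*.068
    print(name,mid,"yaw",np.degrees(np.arctan2(d[1],d[0])),"L",L,"drawn",L-.068-.0625,np.hypot(*mid[:2]))
hsv=cv2.cvtColor(f["color"],cv2.COLOR_RGB2HSV)
m=cv2.inRange(hsv,(5,180,110),(18,255,255)); m[:, :215]=0;m[:,350:]=0;m[:220]=0;m[310:]=0
n,l,st,ce=cv2.connectedComponentsWithStats(m)
for i in range(1,n):
    if st[i,4]>60:
        v,u=np.where(l==i);vx,vy,x0,y0=cv2.fitLine(np.c_[u,v].astype(np.float32),cv2.DIST_L2,0,.01,.01).ravel()
        P=unproj(f,[(x0,y0),(x0-20*vx*np.sign(vy),y0-20*vy*np.sign(vy))],.016);d=P[1]-P[0];print(P[0],np.degrees(np.arctan2(d[1],d[0])))
# lid
import rig
print(rig.get_obs()["clock"],[n for n in dir(rig) if not n.startswith("_")])
```

```text
box [ 0.492   0.276  -0.1311] -7.509578450787228 [[ 0.444  -0.8353]
 [-0.0992 -1.2035]
 [-0.3039  0.5804]
 [-0.7884  0.9004]
 [ 0.1395 -0.8316]
 [ 0.6168  1.2502]]
scene corners [[354.8906 165.9896]
 [318.0986 186.1238]
 [269.8873 151.2841]
 [305.7946 134.8128]
 [318.1953 184.2481]
 [272.5601 151.4488]]
cradle 1 [0.5111 0.2452 0.03  ] 0.5668986244923536 [[186.9006 253.4805]]
[195.7162 240.023  181.5549 238.1561]
[191.0649 270.0593 176.7828 268.1605]
[189.8258 278.0991 175.5124 276.1917]
cradle 2 [0.5185 0.3007 0.03  ] 0.5993472136736964 [[164.937  250.5668]]
[173.6981 237.1185 159.5775 235.2503]
[168.8594 267.1039 154.6198 265.1993]
[167.5717 275.13   153.3012 273.2157]
tray [ 0.5385 -0.3132 -0.141 ] [[ 0.2496 -0.5498]
 [-0.4199 -0.2305]
 [-0.8465  0.507 ]
 [ 1.0049  0.2569]] 0.6230061936298247
A [0.5129 0.0646 0.014 ] yaw 1.641142562069121 L 0.17823792343449052 drawn 0.047737923434490515 0.5169967427384579
B [ 0.4902 -0.0221  0.014 ] yaw -8.089335128128848 L 0.13195871906870577 drawn 0.0014587190687057605 0.49074629511000956
C [ 0.5144 -0.1093  0.014 ] yaw 6.033865073342025 L 0.1828884888057907 drawn 0.052388488805790695 0.5258556830386685
[0.5108 0.0642 0.016 ] 2.0176996879103295
[ 0.5113 -0.11    0.016 ] 5.7467438512539415
[ 0.4892 -0.0228  0.016 ] -8.514166204373291
0.2 ['MotionError', 'close_job', 'get_obs', 'grab_frame', 'tip_extent']
```

```bash
cat > go.py <<'E'
import sys
from h import *
from rig import get_obs
def go(x,y,z,jaw,n=None,o=None):
    """target TCP world pos (m) with tool down, tool x at angle jaw deg"""
    o=o or get_obs()
    q=o["tcp_rot"];R=Rot.from_quat([q[1],q[2],q[3],q[0]])
    a=np.radians(jaw);T=None
    best=None
    for k in (0,np.pi):
        X=np.array([np.cos(a+k),np.sin(a+k),0]);Z=np.array([0,0,-1.]);Y=np.cross(Z,X)
        rv=(R.inv()*Rot.from_matrix(np.c_[X,Y,Z])).as_rotvec()
        if best is None or np.linalg.norm(rv)<np.linalg.norm(best): best=rv
    d=R.inv().apply(np.array([x,y,z])-o["eef_pos"])*1000
    print("t",o["clock"],"pos",o["eef_pos"],"F",o["ft_force"],"w",o["gripper_width"],"| d",d.round(1),"rv",best.round(3))
if __name__=="__main__": go(*map(float,sys.argv[1:5]))
E
python3 go.py .512 .0645 .40 91.8; python3 -c "
import rig;print(rig.tip_extent)
from h import *
import pickle
f=pickle.load(open('top0.pkl','rb'))
p=[.492,.276,-.1311];c,s=np.cos(p[2]),np.sin(p[2])
for th in (1.6,1.7,1.75,1.8,1.85,1.9,1.95):
  print(th,[proj(f,[p[0]+c*x-s*y,p[1]+s*x+c*y,.06+.152*np.sin(th)]).ravel() for x in (.111,-.111) for y in [.076-.152*np.cos(th)]])
"
```

```text
t 0.2 pos [0.2891 0.6098 0.4041] F [0.0232 0.4333 1.1227] w 0.08528336670891278 | d [-397.2  435.     4.6] rv [-0.     0.001 -0.474]
0.1734
1.6 [array([128.8375, 202.513 ]), array([110.7756, 305.4618])]
1.7 [array([122.1814, 201.7015]), array([103.9548, 304.4566])]
1.75 [array([118.9743, 201.3411]), array([100.6793, 303.9444])]
1.8 [array([115.8626, 201.0125]), array([ 97.5089, 303.4285])]
1.85 [array([112.8567, 200.7168]), array([ 94.4543, 302.9106])]
1.9 [array([109.9666, 200.4548]), array([ 91.5256, 302.3926])]
1.95 [array([107.2014, 200.2271]), array([ 88.7319, 301.8766])]
```

Request:
play_rows --deltas '[[[-40,43,0,0,0,-0.1,70],[-80,87,0,0,0,-0.2,70],[-120,131,0,0,0,-0.3,70],[-160,175,0,0,0,-0.4,70],[-200,218,0,0,0,-0.474,70]]]' --grip_force 35

```text
clock: 0.82
eef_pos: [0.401, 0.3338, 0.4047]
tcp_rot: [0.0, 0.695, 0.719, 0.0]
ft_force: [1.0, 0.1, 0.9]
gripper_width: 0.0699
```

```bash
python3 go.py .512 .0645 .26 91.8
```

```text
t 0.825 pos [0.401  0.3338 0.4047] F [1.0351 0.1329 0.9203] w 0.06993401278739421 | d [-272.9  101.8  144.7] rv [ 0.    -0.     0.002]
```

Request:
play_rows --deltas '[[[-57,21,5,0,0,0,70],[-112,42,15,0,0,0,70],[-167,62,35,0,0,0,70],[-222,82,60,0,0,0,70],[-272,102,90,0,0,0,70]]]'

```text
clock: 1.45
eef_pos: [0.5115, 0.0655, 0.3147]
tcp_rot: [0.001, 0.696, 0.718, 0.001]
ft_force: [-0.1, 0.8, 0.2]
gripper_width: 0.0699
```

```bash
python3 go.py .512 .0645 .178 91.8
```

```text
t 1.45 pos [0.5115 0.0655 0.3147] F [-0.0577  0.8397  0.1938] w 0.06994376470813121 | d [ -1.1   0.2 136.7] rv [ 0.002 -0.    -0.   ]
```

Request:
play_rows --deltas '[[[0,0,45,0,0,0,60],[-1,0,90,0,0,0,55],[-1,0,120,0,0,0,55],[-1,0,130,0,0,0,55],[-1,0,136,0,0,0,55]]]'

```text
clock: 2.08
eef_pos: [0.5112, 0.0664, 0.1789]
tcp_rot: [0.0, 0.696, 0.718, 0.0]
ft_force: [0.3, 0.2, 0.5]
gripper_width: 0.0549
```

```bash
python3 go.py .512 .0645 .178 91.8; python3 -c "
from h import *
f=grab('scene');crop(f,'pics/s1.png',180,150,140,110,5)
f=grab('top');crop(f,'pics/t1.png',200,200,150,110,5)"
```

```text
t 2.075 pos [0.5112 0.0664 0.1789] F [0.3362 0.1799 0.4734] w 0.054864986158439856 | d [-1.9  0.8  0.9] rv [ 0. -0. -0.]
```

View pics/s1.png

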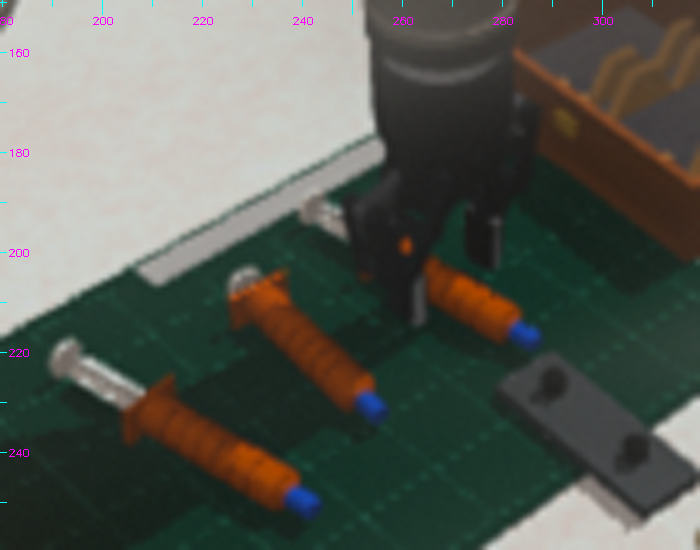

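Request:
play_rows --deltas '[[[-2,1,1,0,0,0,40],[-2,1,1,0,0,0,15],[-2,1,1,0,0,0,15],[-2,1,1,0,0,0,15]]]'

```text
clock: 2.68
eef_pos: [0.5123, 0.0643, 0.1787]
tcp_rot: [0.0, 0.696, 0.718, 0.001]
ft_force: [-0.7, -0.3, 6.3]
gripper_width: 0.0229
```

Request:
play_rows --deltas '[[[0,0,-15,0,0,0,15],[0,0,-50,0,0,0,15],[0,0,-90,0,0,0,15],[0,0,-110,0,0,0,15],[0,0,-110,0,0,0,15]]]'

```text
clock: 3.3
eef_pos: [0.5124, 0.0645, 0.2899]
tcp_rot: [0.001, 0.696, 0.718, 0.002]
ft_force: [0.0, -0.4, -1.3]
gripper_width: 0.0225
```

```bash
python3 go.py .5185 .3007 .285 82.5; python3 -c "
from h import *
f=grab('scene');crop(f,'pics/s2.png',200,100,130,110,5)
f=grab('top');crop(f,'pics/t2.png',210,180,110,110,5)"
```

```text
t 3.3 pos [0.5124 0.0645 0.2899] F [ 0.0219 -0.3966 -1.2537] w 0.022511457936162996 | d [235.9  13.4   5.3] rv [ 0.004 -0.001  0.162]
```

View pics/s2.png

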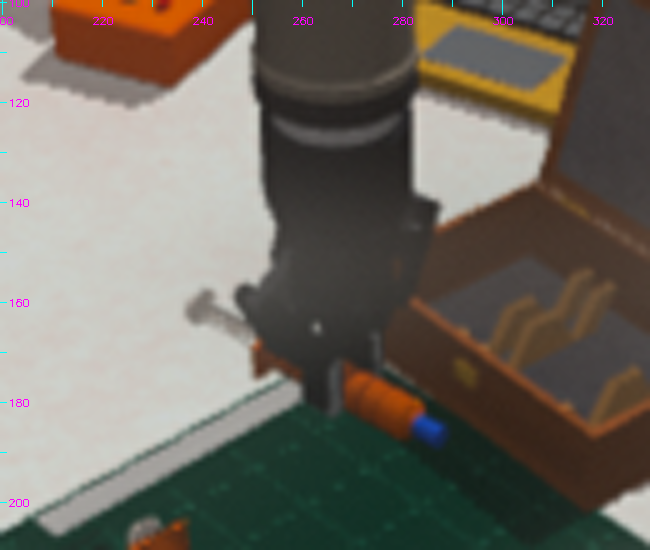

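View pics/t2.png

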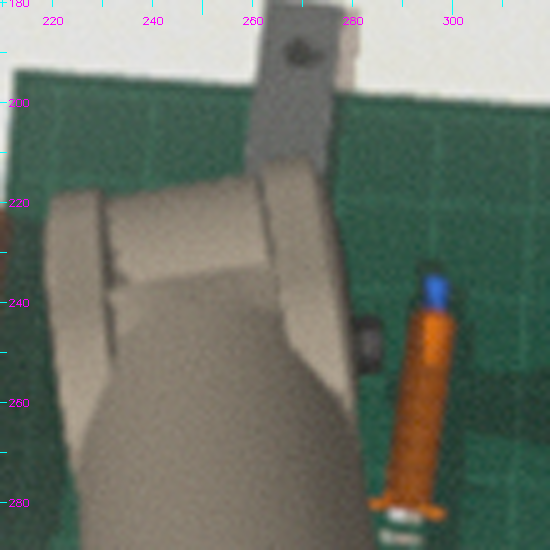

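Run:
```python
from h import *
f=grab("scene")
mid=np.array([.5124,.0645,.126]);a=np.radians(1.8);d=np.array([np.cos(a),np.sin(a),0])
im=f["color"].copy()
big=cv2.resize(im[130:200,220:310],None,fx=8,fy=8,interpolation=cv2.INTER_CUBIC)
def dr(P,col):
    for q in proj(f,P): cv2.circle(big,(int((q[0]-220+.5)*8),int((q[1]-130+.5)*8)),3,col,-1)
lat=np.array([-d[1],d[0],0]);up=np.array([0,0,1.])
def ring(x,r): return [mid+d*x+r*(np.cos(t)*lat+np.sin(t)*up) for t in np.linspace(0,6.28,16)]
dr(ring(.068,.005),(0,255,0));dr(ring(.0475,.012),(255,0,255))
dr(ring(-.061-.048,.011),(0,255,0))
dr([mid-d*.0475+lat*sx*.019+up*.012*sz for sx in(-1,1) for sz in (-1,1)],(0,255,255))
cv2.imwrite("pics/ov1.png",big[:,:,::-1])
```

```text
(no output)
```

View pics/ov1.png

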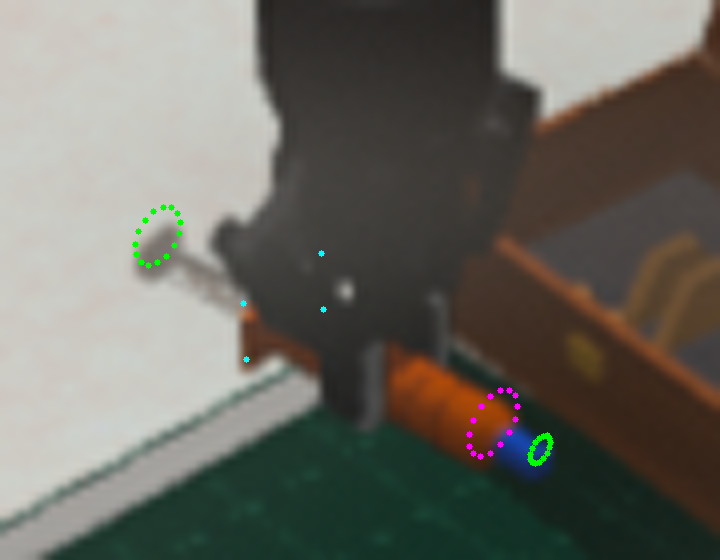

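Request:
play_rows --deltas '[[[45,2,2,0,0,0.04,15],[95,5,3,0,0,0.08,15],[145,8,4,0,0,0.12,15],[195,11,5,0,0,0.162,15],[236,13,5,0.004,-0.001,0.162,15]]]'

```text
clock: 4.08
eef_pos: [0.5167, 0.3027, 0.2811]
tcp_rot: [-0.001, 0.751, 0.66, -0.003]
ft_force: [0.4, 0.3, -0.9]
gripper_width: 0.0226
```

Request:
play_rows --deltas '[[[0,0,0,0,0,0,15]]]'

```text
clock: 4.2
eef_pos: [0.5161, 0.3049, 0.2812]
tcp_rot: [-0.002, 0.75, 0.662, -0.002]
ft_force: [0.2, -1.2, -1.9]
gripper_width: 0.0226
```

```bash
python3 go.py .5185 .3007 .225 82.5; python3 -c "
from h import *
f=grab('scene');crop(f,'pics/s3.png',230,60,150,120,5)
"
```

```text
t 4.2 pos [0.5161 0.3049 0.2812] F [ 0.1747 -1.2139 -1.8912] w 0.022607171440630517 | d [-3.9  3.3 56.1] rv [-0.006  0.001  0.006]
```

View pics/s3.png

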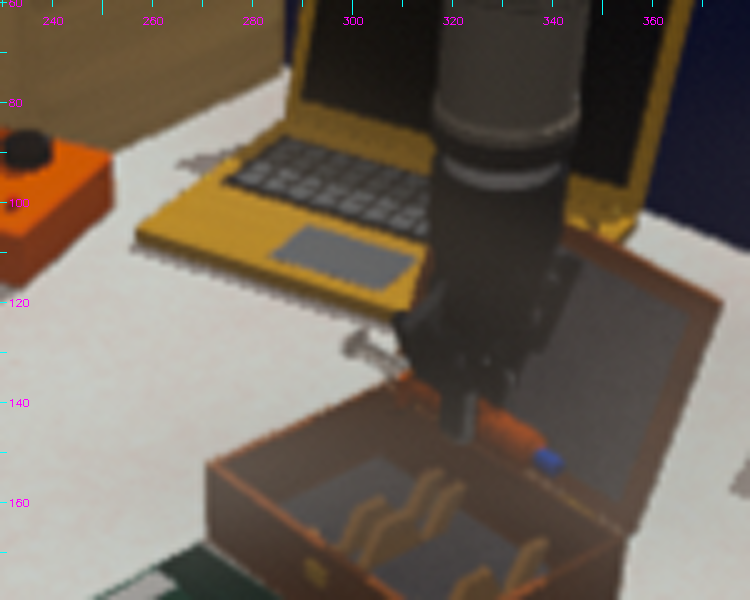

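Request:
play_rows --deltas '[[[-3,3,15,-0.003,0,0.006,15],[-4,3,40,-0.006,0,0.006,15],[-4,3,50,-0.006,0,0.006,15],[-4,3,50,-0.006,0,0.006,15]]]'

```text
clock: 4.75
eef_pos: [0.5197, 0.295, 0.2317]
tcp_rot: [0.001, 0.754, 0.657, -0.001]
ft_force: [0.0, 0.2, -1.1]
gripper_width: 0.0229
```

```bash
python3 go.py .5185 .3007 .196 82.5
python3 - <<'E'
from h import *
from rig import get_obs
p=get_obs()["eef_pos"]
f=grab("scene")
mid=np.array([p[0],p[1],p[2]-.1647]);a=np.radians(-7.5);d=np.array([np.cos(a),np.sin(a),0])
big=cv2.resize(f["color"][100:190,270:370],None,fx=8,fy=8,interpolation=cv2.INTER_CUBIC)
def dr(P,col):
    for q in proj(f,P): cv2.circle(big,(int((q[0]-270+.5)*8),int((q[1]-100+.5)*8)),2,col,-1)
lat=np.array([-d[1],d[0],0]);up=np.array([0,0,1.])
def ring(x,r): return [mid+d*x+r*(np.cos(t)*lat+np.sin(t)*up) for t in np.linspace(0,6.28,16)]
dr(ring(.068,.005),(0,255,0));dr(ring(.0475,.012),(255,0,255));dr(ring(-.109,.011),(0,255,0))
dr([mid-d*.0475+lat*sx*.019+up*.012*sz for sx in(-1,1) for sz in (-1,1)],(0,255,255))
# cradle supports tops
b=[.492,.276,-.1311];c,s=np.cos(b[2]),np.sin(b[2])
for y in (-.028,.028):
  for dx in(.036,-.0395,-.0595):
    for yy in (-.018,.018):
      for e in (-.004,.004):
        x=.023+dx+e;Y=y+yy;dr([b[0]+c*x-s*Y,b[1]+s*x+c*Y,.037],(255,255,0))
cv2.imwrite("pics/ov2.png",big[:,:,::-1])
E
```

```text
t 4.75 pos [0.5197 0.295  0.2317] F [ 0.0462  0.2142 -1.0998] w 0.022865004642912808 | d [ 5.6 -2.  35.7] rv [ 0.001  0.003 -0.007]
```

View pics/ov2.png

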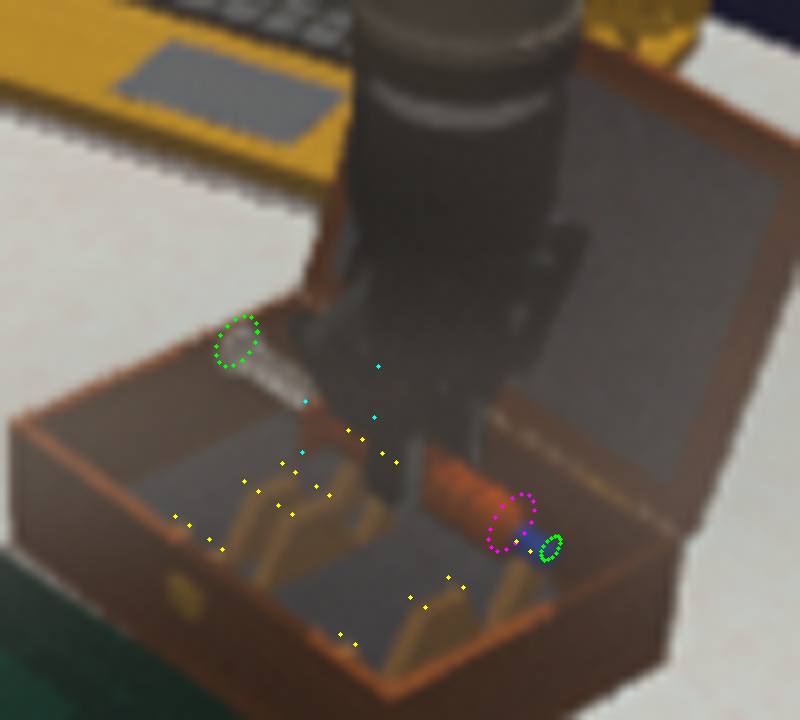

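Request:
play_rows --deltas '[[[2,0,3,0,0,-0.004,15],[4,-2,5,0,0,-0.004,15],[4,-2,5,0,0,-0.004,15],[4,-2,5,0,0,-0.004,15]]]'

```text
clock: 5.3
eef_pos: [0.5184, 0.3006, 0.228]
tcp_rot: [0.001, 0.752, 0.659, 0.0]
ft_force: [-0.5, 0.7, -0.9]
gripper_width: 0.0226
```

```bash
python3 go.py .5185 .3007 .196 82.5
```

```text
t 5.3 pos [0.5184 0.3006 0.228 ] F [-0.53    0.6576 -0.9209] w 0.022646437997599727 | d [ 0.2  0.  32. ] rv [ 0.002  0.001 -0.002]
```

```bash
cat > ov.py <<'E'
from h import *
import pickle
def ov(f,name,u0,v0,w,h,s,mid=None,yaw=0,draw=.048):
    big=cv2.resize(f["color"][v0:v0+h,u0:u0+w],None,fx=s,fy=s,interpolation=cv2.INTER_CUBIC)
    def px(P): return [(int((q[0]-u0+.5)*s),int((q[1]-v0+.5)*s)) for q in proj(f,P)]
    def ln(P,col): cv2.polylines(big,[np.array(px(P))],False,col,1,cv2.LINE_AA)
    b=[.492,.276,-.1311];c,sn=np.cos(b[2]),np.sin(b[2])
    Wb=lambda x,y,z:[b[0]+c*x-sn*y,b[1]+sn*x+c*y,z]
    ln([Wb(x,y,.06) for x,y in((.111,.076),(.111,-.076),(-.111,-.076),(-.111,.076),(.111,.076))],(0,255,255))
    for y in (-.028,.028):
      for dx in (.036,-.0395,-.0595):
        for e in (-.004,.004):
          x=.023+dx+e
          ln([Wb(x,y-.018,.037),Wb(x,y,.006),Wb(x,y+.018,.037)],(255,255,0))
    if mid is not None:
        a=np.radians(yaw);d=np.array([np.cos(a),np.sin(a),0]);lat=np.array([-d[1],d[0],0]);up=np.array([0,0,1.])
        ring=lambda x,r:[mid+d*x+r*(np.cos(t)*lat+np.sin(t)*up) for t in np.linspace(0,6.283,16)]
        ln(ring(.068,.005),(0,255,0));ln(ring(.0475,.012),(255,0,255));ln(ring(-.061-draw,.011),(0,255,0))
        for xx in (-.0475,-.0515): ln([mid+d*xx+lat*sx*.019+up*.012*sz for sx,sz in((-1,-1),(-1,1),(1,1),(1,-1),(-1,-1))],(0,255,0))
    cv2.imwrite(name,big[:,:,::-1])
E
python3 - <<'E'
from ov import *
from rig import get_obs
p=get_obs()["eef_pos"]
ov(pickle.load(open("scene0.pkl","rb")),"pics/ov3.png",260,90,100,90,7)
ov(grab("scene"),"pics/ov4.png",260,90,100,90,7,np.array([p[0],p[1],p[2]-.1647]),-7.5)
E
```

```text
(no output)
```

View pics/ov3.png

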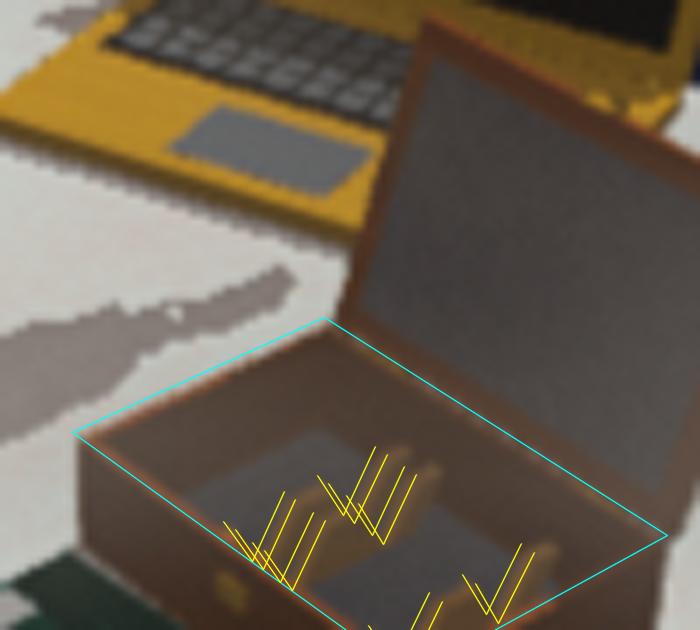

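View pics/ov4.png

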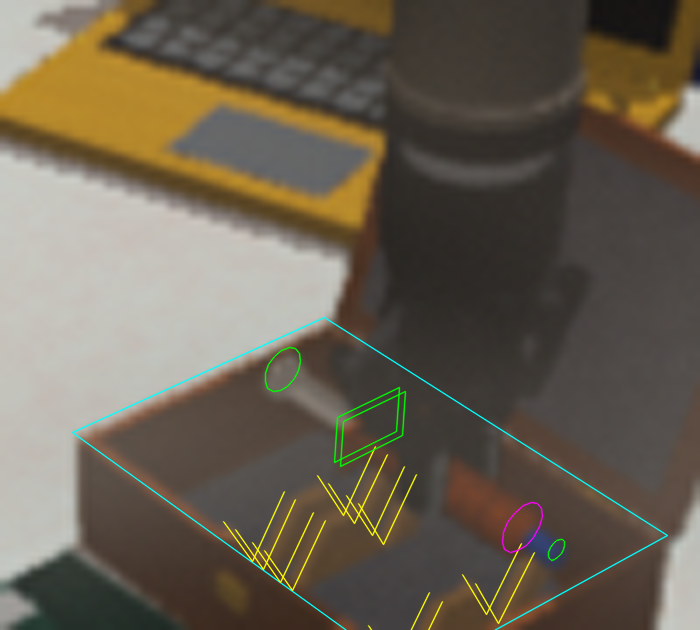

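Run:
```python
from ov import *
f=pickle.load(open("top0.pkl","rb"))
# predict pixels of flange/cap/barrel end for A, C ,B
for n,m,yaw in (("A",(.5123,.0645),1.8),("C",(.5135,-.1095),5.9),("B",(.490,-.0223),-8.3)):
    a=np.radians(yaw);d=np.array([np.cos(a),np.sin(a),0]);M=np.array([*m,.014])
    print(n,"flange top",proj(f,M-d*.0495+[0,0,.012]),"barrel end",proj(f,M+d*.0475+[0,0,.006]),"cap",proj(f,M+d*.068))
ov(f,"pics/ov5.png",240,215,100,90,7,np.array([.5123,.0645,.014]),1.8)
ov(f,"pics/ov6.png",125,195,100,120,6)
```

```text
A flange top [[259.3269 272.7514]] barrel end [[258.3802 234.4932]] cap [[258.2527 226.7532]]
C flange top [[329.7747 271.9227]] barrel end [[325.0295 234.0046]] cap [[323.8612 226.3331]]
B flange top [[290.4243 281.4107]] barrel end [[295.6651 243.3436]] cap [[296.6716 235.6099]]
```

View pics/ov5.png

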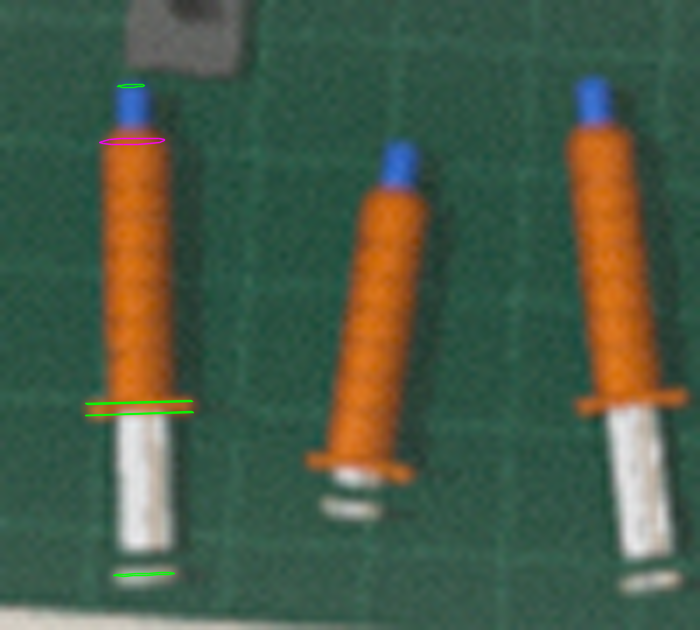

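View pics/ov6.png

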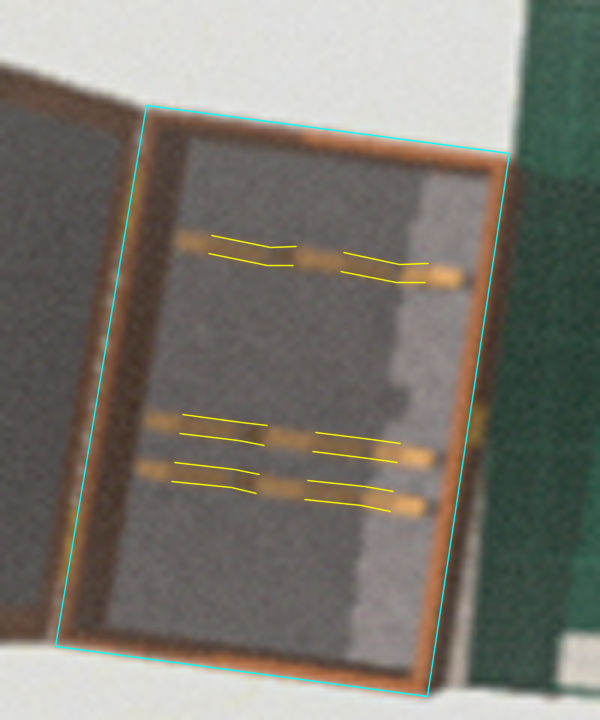

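Request:
play_rows --deltas '[[[0,0,8,0,0,0,15],[0,0,16,0,0,0,15],[0,0,24,0,0,0,15],[0,0,30,0,0,0,15],[0,0,31,0,0,0,15]]]'

```text
clock: 5.98
eef_pos: [0.5184, 0.3005, 0.1963]
tcp_rot: [0.001, 0.752, 0.659, -0.0]
ft_force: [-0.2, 0.6, -0.0]
gripper_width: 0.0223
```

```bash
python3 go.py .5185 .3007 .195 82.5
```

```text
t 5.975 pos [0.5184 0.3005 0.1963] F [-0.2042  0.6291 -0.0057] w 0.022273115810125407 | d [0.2 0.1 1.3] rv [ 0.002  0.002 -0.002]
```

Request:
play_rows --deltas '[[[0,0,1,0,0,0,15],[0,0,1,0,0,0,15]]]'

```text
clock: 6.22
eef_pos: [0.5185, 0.3006, 0.196]
tcp_rot: [0.001, 0.752, 0.659, 0.0]
ft_force: [-0.0, 0.9, -0.1]
gripper_width: 0.0227
```

Request:
play_rows --deltas '[[[0,0,0,0,0,0,40],[0,0,0,0,0,0,40],[0,0,0,0,0,0,40]]]'

```text
clock: 6.6
eef_pos: [0.5185, 0.3003, 0.1959]
tcp_rot: [0.001, 0.753, 0.659, 0.0]
ft_force: [0.1, 0.2, -0.5]
gripper_width: 0.04
```

Request:
play_rows --deltas '[[[0,0,-20,0,0,0,40],[0,0,-60,0,0,0,40],[0,0,-110,0,0,0,40],[-20,0,-150,0,0,0,60],[-60,0,-160,0,0,0,70]]]'

```text
clock: 7.22
eef_pos: [0.5108, 0.2423, 0.3605]
tcp_rot: [0.002, 0.752, 0.66, 0.004]
ft_force: [0.3, -0.3, 0.3]
gripper_width: 0.0698
```

```bash
python3 go.py .5135 -.1095 .34 95.9
```

```text
t 7.225 pos [0.5108 0.2423 0.3605] F [ 0.2867 -0.3393  0.3171] w 0.06975420063695828 | d [-348.6   48.2   19.5] rv [ 0.008 -0.003 -0.233]
```

Request:
play_rows --deltas '[[[-30,4,0,0,0,-0.02,70],[-85,12,4,0,0,-0.08,70],[-143,20,8,0,0,-0.14,70],[-200,28,12,0,0,-0.2,70],[-255,36,16,0,0,-0.23,70]]]'

```text
clock: 7.85
eef_pos: [0.5119, -0.0184, 0.3418]
tcp_rot: [0.002, 0.672, 0.741, 0.001]
ft_force: [0.5, 0.4, -0.3]
gripper_width: 0.07
```

```bash
python3 go.py .5135 -.1095 .28 95.9;  python3 -c "
from h import *
f=grab('top');crop(f,'pics/t3.png',85,195,130,120,6)
"
```

```text
t 7.85 pos [ 0.5119 -0.0184  0.3418] F [ 0.4598  0.4353 -0.3026] w 0.0699553656340577 | d [-90.7  -7.5  61.9] rv [ 0.004  0.001 -0.005]
```

View pics/t3.png

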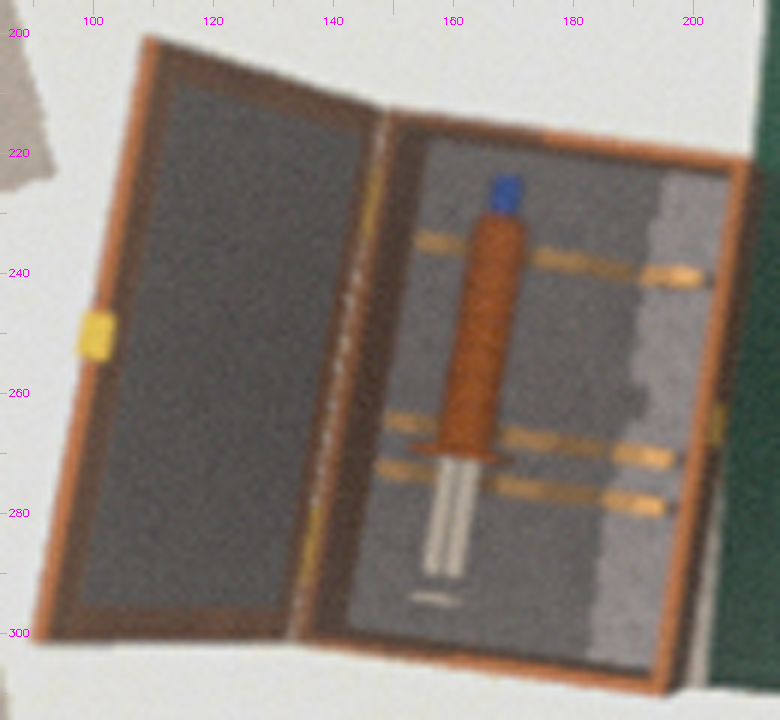

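Request:
play_rows --deltas '[[[-45,-4,5,0,0,0,70],[-80,-7,30,0,0,0,70],[-91,-7,60,0,0,0,60],[-91,-7,95,0,0,0,55],[-91,-7,100,0,0,-0.003,55]]]'

```text
clock: 8.52
eef_pos: [0.5135, -0.1076, 0.2397]
tcp_rot: [-0.0, 0.671, 0.742, -0.001]
ft_force: [0.2, 0.7, 0.7]
gripper_width: 0.0551
```

Request:
play_rows --deltas '[[[0,0,0,0,0,0,55],[0,0,0,0,0,0,55]]]'

```text
clock: 8.78
eef_pos: [0.5149, -0.1076, 0.242]
tcp_rot: [0.002, 0.671, 0.742, 0.001]
ft_force: [0.2, -0.4, 0.5]
gripper_width: 0.0549
```

```bash
python3 go.py .5135 -.1095 .179 95.9
```

```text
t 8.775 pos [ 0.5149 -0.1076  0.242 ] F [ 0.1564 -0.376   0.5191] w 0.05487866844160045 | d [-1.6 -1.9 63. ] rv [ 0.004  0.002 -0.002]
```

Request:
play_rows --deltas '[[[-1,-1,30,0.003,0.001,0,55],[-2,-2,54,0.003,0.001,0,55],[-2,-2,62,0.003,0.001,0,55],[-2,-2,62,0.003,0.001,0,55],[-2,-2,62,0.003,0.001,0,55]]]'

```text
clock: 9.4
eef_pos: [0.5131, -0.1101, 0.1795]
tcp_rot: [0.001, 0.671, 0.742, -0.0]
ft_force: [1.2, -0.2, 0.4]
gripper_width: 0.0549
```

```bash
python3 go.py .5135 -.1095 .179 95.9
```

```text
t 9.4 pos [ 0.5131 -0.1101  0.1795] F [ 1.2037 -0.2233  0.4336] w 0.054921376494909434 | d [0.5 0.4 0.5] rv [ 0.001  0.001 -0.003]
```

Request:
play_rows --deltas '[[[0,0,0,0,0,0,35],[0,0,0,0,0,0,15],[0,0,0,0,0,0,15],[0,0,0,0,0,0,15],[0,0,0,0,0,0,15]]]'

```text
clock: 10.02
eef_pos: [0.5128, -0.1101, 0.1792]
tcp_rot: [0.0, 0.671, 0.742, -0.0]
ft_force: [-1.5, 0.3, 6.6]
gripper_width: 0.0227
```

Request:
play_rows --deltas '[[[0,0,-15,0,0,0,15],[0,0,-50,0,0,0,15],[0,0,-90,0,0,0,15],[0,0,-110,0,0,0,15],[0,0,-110,0,0,0,15]]]'

```text
clock: 10.65
eef_pos: [0.5132, -0.1101, 0.2906]
tcp_rot: [0.001, 0.671, 0.742, 0.001]
ft_force: [0.2, 0.6, -1.0]
gripper_width: 0.0222
```

```bash
python3 go.py .5111 .2452 .285 82.5; python3 -c "
from ov import *
from rig import get_obs
p=get_obs()['eef_pos']
ov(grab('scene'),'pics/ov7.png',160,130,120,100,6,np.array([p[0],p[1],p[2]-.165]),5.9,.052)
"
```

```text
t 10.65 pos [ 0.5132 -0.1101  0.2906] F [ 0.1531  0.6018 -0.9612] w 0.02222811559929374 | d [353.7  33.4   5.2] rv [0.003 0.001 0.231]
```

View pics/ov7.png

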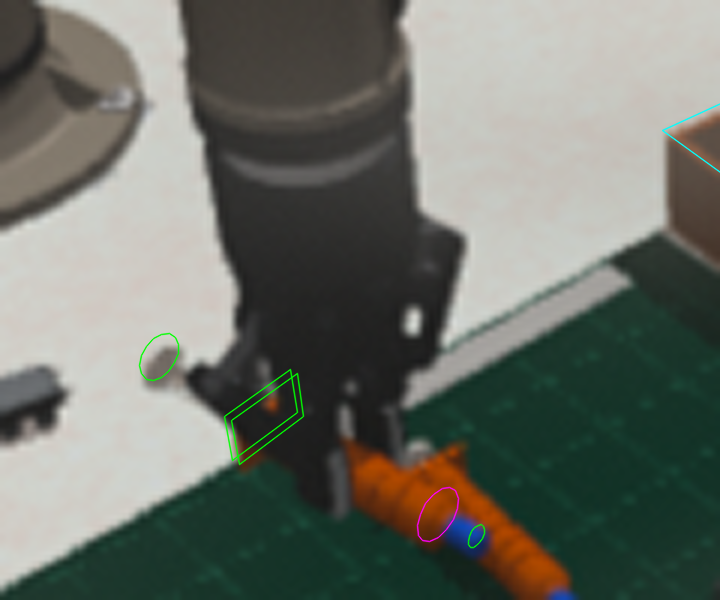

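Request:
play_rows --deltas '[[[40,4,2,0,0,0.03,15],[95,9,3,0,0,0.08,15],[150,14,4,0,0,0.13,15],[205,19,5,0,0,0.18,15],[255,24,5,0,0,0.23,15]]]'

```text
clock: 11.32
eef_pos: [0.5102, 0.1481, 0.2819]
tcp_rot: [-0.0, 0.752, 0.659, -0.002]
ft_force: [0.4, -0.5, -1.8]
gripper_width: 0.0228
```

Request:
play_rows --deltas '[[[40,-2,0,0,0,0,15],[80,-5,0,0,0,0,15],[99,-7,0,0,0,0,15],[99,-7,0,0,0,0,15],[99,-7,0,0,0,0,15]]]'

```text
clock: 11.95
eef_pos: [0.517, 0.2431, 0.2827]
tcp_rot: [0.0, 0.752, 0.659, -0.002]
ft_force: [-0.4, -0.4, -0.4]
gripper_width: 0.0227
```

```bash
python3 go.py .5111 .2452 .228 82.5
```

```text
t 11.95 pos [0.517  0.2431 0.2827] F [-0.4388 -0.4148 -0.4197] w 0.022704897312548232 | d [ 1.5 -6.1 54.7] rv [-0.002  0.003 -0.001]
```

Request:
play_rows --deltas '[[[1,-3,15,0,0,0,15],[2,-6,40,0,0.002,0,15],[2,-6,54,0,0.002,0,15],[2,-6,54,0,0.002,0,15],[2,-6,54,0,0.002,0,15]]]'

```text
clock: 12.58
eef_pos: [0.5116, 0.2477, 0.2296]
tcp_rot: [-0.001, 0.752, 0.66, 0.0]
ft_force: [-0.1, 0.3, -0.9]
gripper_width: 0.0225
```

```bash
python3 go.py .5111 .2452 .196 82.5
```

```text
t 12.575 pos [0.5116 0.2477 0.2296] F [-0.0933  0.3254 -0.9019] w 0.022531408786497925 | d [-2.6 -0.1 33.6] rv [-0.    -0.001  0.   ]
```

Request:
play_rows --deltas '[[[-2,0,3,0,0,0,15],[-2,0,3,0,0,0,15],[-2,0,3,0,0,0,15]]]'

```text
clock: 12.95
eef_pos: [0.511, 0.246, 0.2264]
tcp_rot: [-0.001, 0.751, 0.66, 0.0]
ft_force: [-0.0, 0.3, 0.7]
gripper_width: 0.0226
```

```bash
python3 go.py .5111 .2452 .196 82.5
```

```text
t 12.95 pos [0.511  0.246  0.2264] F [-0.0288  0.2701  0.6662] w 0.022609828580836915 | d [-0.8  0.3 30.4] rv [-0.001 -0.001  0.001]
```

Request:
play_rows --deltas '[[[-1,0,8,0,0,0,15],[-1,0,16,0,0,0,15],[-1,0,24,0,0,0,15],[-1,0,30,0,0,0,15],[-1,0,30,0,0,0,15]]]'

```text
clock: 13.58
eef_pos: [0.5107, 0.2454, 0.1957]
tcp_rot: [-0.001, 0.751, 0.66, -0.0]
ft_force: [-0.8, 0.3, -0.9]
gripper_width: 0.0226
```

Request:
play_rows --deltas '[[[0,0,0,0,0,0,40],[0,0,0,0,0,0,40],[0,0,0,0,0,0,40]]]'

```text
clock: 13.95
eef_pos: [0.5108, 0.2449, 0.1963]
tcp_rot: [-0.001, 0.752, 0.66, 0.0]
ft_force: [-1.2, -0.2, -0.0]
gripper_width: 0.0404
```

Request:
play_rows --deltas '[[[0,0,-20,0,0,0,40],[0,0,-60,0,0,0,40],[0,0,-110,0,0,0,40],[-30,0,-140,0,0,0,60],[-80,0,-150,0,0,0,70]]]'

```text
clock: 14.58
eef_pos: [0.501, 0.1663, 0.3484]
tcp_rot: [-0.0, 0.75, 0.661, 0.002]
ft_force: [1.2, -1.1, 0.0]
gripper_width: 0.0698
```

```bash
python3 go.py .4900 -.0223 .30 81.7
```

```text
t 14.575 pos [0.501  0.1663 0.3484] F [ 1.1688 -1.0704  0.0051] w 0.0697971123853028 | d [-188.7   12.7   47.7] rv [ 0.003 -0.004  0.018]
```

Request:
play_rows --deltas '[[[-40,3,5,0,0,0.01,70],[-95,6,15,0,0,0.018,70],[-150,10,35,0,0,0.018,70],[-188,13,65,0,0,0.018,60],[-188,13,85,0.003,-0.004,0.018,55]]]'

```text
clock: 15.2
eef_pos: [0.4881, -0.0261, 0.2602]
tcp_rot: [-0.0, 0.759, 0.651, -0.003]
ft_force: [-0.2, 0.7, 0.2]
gripper_width: 0.055
```

Request:
play_rows --deltas '[[[0,0,0,0,0,0,55],[0,0,0,0,0,0,55]]]'

```text
clock: 15.45
eef_pos: [0.4894, -0.022, 0.2616]
tcp_rot: [-0.0, 0.757, 0.653, -0.002]
ft_force: [-0.1, 0.2, -0.4]
gripper_width: 0.0555
```

```bash
python3 go.py .4900 -.0223 .179 81.7;  python3 -c "
from h import *
f=grab('top');crop(f,'pics/t4.png',85,195,130,120,6)
"
```

```text
t 15.45 pos [ 0.4894 -0.022   0.2616] F [-0.0592  0.2221 -0.4159] w 0.05554926236669631 | d [ 0.   0.9 82.5] rv [-0.003  0.003 -0.002]
```

View pics/t4.png

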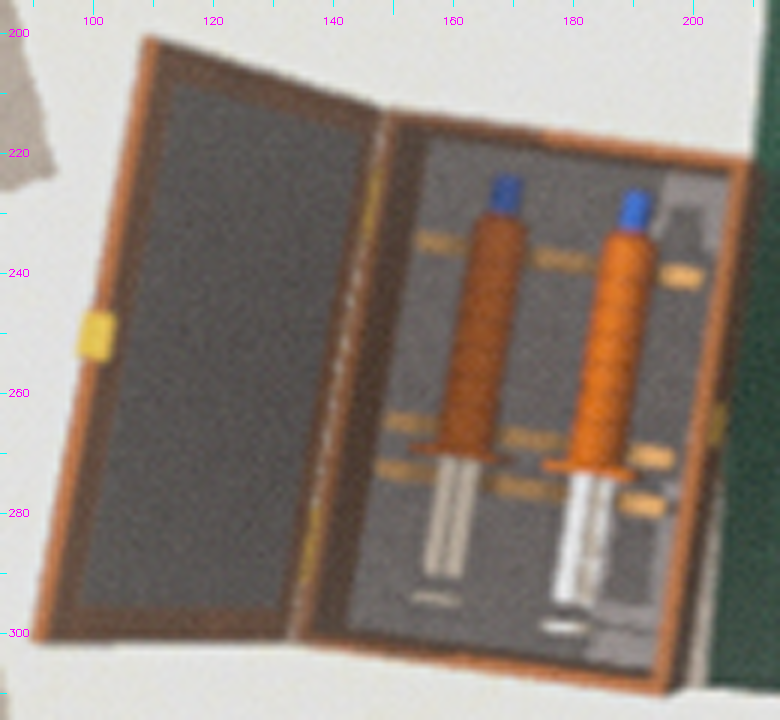

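Request:
play_rows --deltas '[[[0,1,40,-0.003,0.003,0,55],[0,1,70,-0.003,0.003,0,55],[0,1,82,-0.003,0.003,0,55],[0,1,82,-0.003,0.003,0,55],[0,1,82,-0.003,0.003,0,55]]]'

```text
clock: 16.12
eef_pos: [0.4903, -0.0227, 0.18]
tcp_rot: [0.0, 0.757, 0.653, 0.0]
ft_force: [0.7, 0.3, 0.3]
gripper_width: 0.0549
```

Request:
play_rows --deltas '[[[0,0,0,0,0,0,35],[0,0,0,0,0,0,15],[0,0,0,0,0,0,15],[0,0,0,0,0,0,15],[0,0,0,0,0,0,15]]]'

```text
clock: 16.75
eef_pos: [0.4899, -0.0228, 0.1797]
tcp_rot: [-0.0, 0.757, 0.653, 0.0]
ft_force: [-1.0, 0.6, 5.9]
gripper_width: 0.0229
```

Request:
play_rows --deltas '[[[0,0,-15,0,0,0,15],[0,0,-50,0,0,0,15],[0,0,-90,0,0,0,15],[0,0,-110,0,0,0,15],[0,0,-110,0,0,0,15]]]'

```text
clock: 17.38
eef_pos: [0.4902, -0.0229, 0.2908]
tcp_rot: [0.001, 0.757, 0.653, 0.001]
ft_force: [-0.2, 1.0, -0.9]
gripper_width: 0.0224
```

```bash
python3 go.py .5385 -.3132 .28 81.9; python3 -c "
from h import *
f=grab('scene');crop(f,'pics/s5.png',180,130,130,110,5)"
```

```text
t 17.375 pos [ 0.4902 -0.0229  0.2908] F [-0.1643  0.9886 -0.8748] w 0.022384466995634643 | d [-280.    90.5   10.7] rv [ 0.003 -0.001 -0.006]
```

View pics/s5.png

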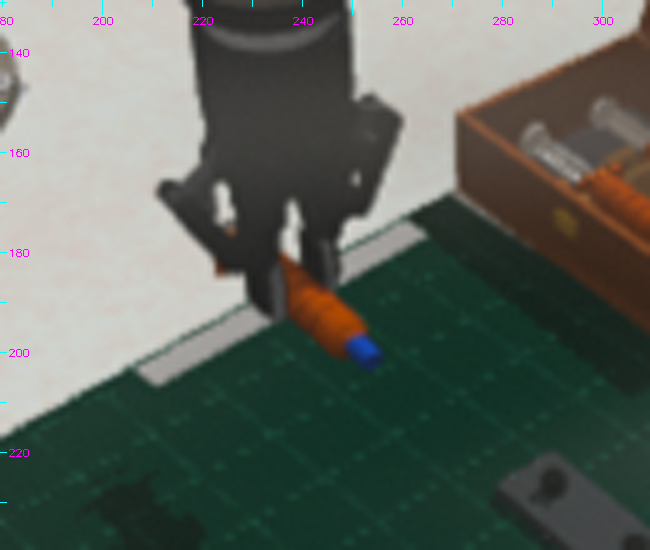

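Request:
play_rows --deltas '[[[-40,13,1,0,0,0,15],[-95,31,3,0,0,0,15],[-150,49,5,0,0,0,15],[-205,67,7,0,0,0,15],[-255,83,10,0,0,-0.006,15]]]'

```text
clock: 18.05
eef_pos: [0.5339, -0.2891, 0.2772]
tcp_rot: [-0.001, 0.756, 0.655, -0.001]
ft_force: [0.6, 0.3, -1.4]
gripper_width: 0.0225
```

Request:
play_rows --deltas '[[[-25,8,5,0,0,0,15],[-25,8,25,0,0,0,15],[-25,8,50,0,0,0,15],[-25,8,70,0,0,0,15],[-25,8,70,0,0,0,15]]]'

```text
clock: 18.68
eef_pos: [0.5378, -0.3115, 0.2062]
tcp_rot: [-0.003, 0.755, 0.656, -0.001]
ft_force: [-0.4, -0.0, -0.2]
gripper_width: 0.0226
```

```bash
python3 go.py .5385 -.3132 .183 81.9
```

```text
t 18.675 pos [ 0.5378 -0.3115  0.2062] F [-0.3684 -0.0449 -0.1574] w 0.02263694287243023 | d [-1.6  1.1 23.2] rv [-0.006 -0.002  0.001]
```

Request:
play_rows --deltas '[[[0,0,8,-0.004,-0.002,0,15],[0,0,16,-0.004,-0.002,0,15],[0,0,22,-0.004,-0.002,0,15],[0,0,24,-0.004,-0.002,0,15],[0,0,24,-0.004,-0.002,0,15]]]'

```text
clock: 19.3
eef_pos: [0.5385, -0.3132, 0.1848]
tcp_rot: [0.002, 0.755, 0.655, 0.0]
ft_force: [-0.3, 0.5, -0.2]
gripper_width: 0.0229
```

Request:
play_rows --deltas '[[[0,0,0,0,0,0,40],[0,0,0,0,0,0,50],[0,0,0,0,0,0,50]]]'

```text
clock: 19.68
eef_pos: [0.5386, -0.3131, 0.185]
tcp_rot: [0.002, 0.755, 0.655, 0.0]
ft_force: [0.0, 0.6, -0.3]
gripper_width: 0.0497
```

Request:
play_rows --deltas '[[[0,0,-20,0,0,0,50],[0,0,-60,0,0,0,50],[0,0,-110,0,0,0,50],[20,0,-150,0,0,0,20],[60,0,-180,0,0,0,0]]]'

```text
clock: 20.3
eef_pos: [0.546, -0.2548, 0.3684]
tcp_rot: [0.004, 0.757, 0.654, 0.001]
ft_force: [0.5, 1.2, 0.1]
gripper_width: 0.0143
```

```bash
python3 - <<'E'
from h import *
p=[.492,.276,-.1311];c,s=np.cos(p[2]),np.sin(p[2])
W=lambda x,y,z: np.array([p[0]+c*x-s*y,p[1]+s*x+c*y,z])
for th in (1.92,1.6,1.3,1.0,.7,.4,.1,0):
    r=.135
    # outer face at thickness .008
    y=.076-r*np.cos(th)+.008*np.sin(th); z=.06+r*np.sin(th)+.008*np.cos(th)
    print(th,W(0,y,z),np.hypot(*W(0,y,z)[:2]))
print(W(0,.076,.06),W(0,.2,0), W(0,.23,0))
E
python3 go.py .52 0 .38 82.5;  python3 -c "
from h import *
f=grab('top');crop(f,'pics/t5.png',340,170,115,130,5)
"
```

```text
1.92 [0.509  0.4046 0.1841] 0.6501789991773427
1.6 [0.5035 0.3632 0.1947] 0.6208143907852417
1.3 [0.4982 0.3232 0.1922] 0.593864828991028
1.0 [0.4933 0.2857 0.1779] 0.5700469579067169
0.7 [0.4891 0.2541 0.1531] 0.5511725055128047
0.4 [0.4861 0.2312 0.1199] 0.5382529142988494
0.1 [0.4845 0.219  0.0814] 0.5316644880371872
0 [0.4843 0.2175 0.068 ] 0.5308889883508909
[0.5019 0.3513 0.06  ] [0.5181 0.4743 0.    ] [0.5221 0.504  0.    ]
t 20.3 pos [ 0.546  -0.2548  0.3684] F [0.5057 1.2322 0.1101] w 0.014310611062815245 | d [248.3 -62.7 -12.9] rv [ 0.007  0.004 -0.015]
```

View pics/t5.png

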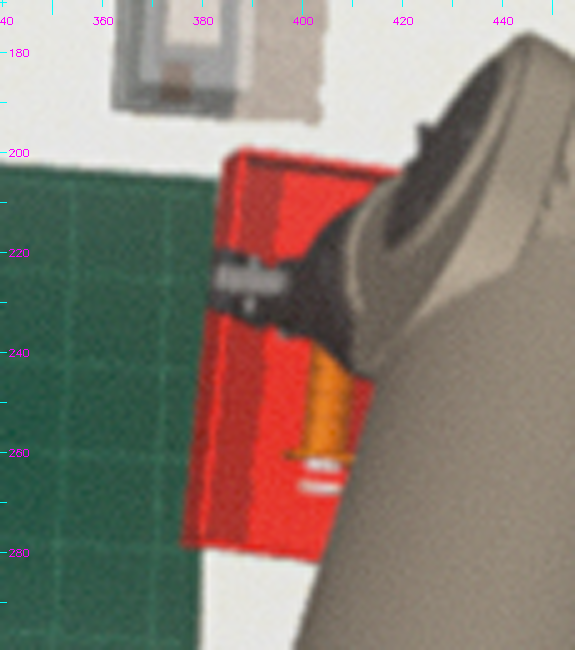

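```bash
python3 go.py .5466 .4605 .43 82.5
```

```text
t 20.35 pos [ 0.549  -0.2482  0.3713] F [1.1154 4.5176 1.1246] w 0.006603241499728329 | d [701.7 -99.2 -59.2] rv [ 0.011 -0.001 -0.007]
```

Request:
play_rows --deltas '[[[40,-6,-15,0,0,0,0],[90,-13,-30,0,0,0,0],[145,-21,-45,0,0,0,0],[200,-29,-58,0,0,0,0],[255,-36,-60,0.005,0,-0.007,0]]]'

```text
clock: 20.98
eef_pos: [0.5465, 0.0057, 0.4264]
tcp_rot: [0.001, 0.753, 0.658, 0.0]
ft_force: [1.0, 1.0, 0.6]
gripper_width: 0.0
```

Request:
play_rows --deltas '[[[55,-8,0,0,0,0,0],[110,-16,0,0,0,0,0],[165,-23,0,0,0,0,0],[220,-31,0,0,0,0,0],[270,-38,0,0,0,0,0]]]'

```text
clock: 21.6
eef_pos: [0.545, 0.2788, 0.4249]
tcp_rot: [-0.0, 0.753, 0.658, -0.001]
ft_force: [0.2, -0.2, -0.3]
gripper_width: -0.0001
```

```bash
python3 go.py .5466 .4605 .43 82.5
```

```text
t 21.6 pos [0.545  0.2788 0.4249] F [ 0.1525 -0.2469 -0.2719] w -8.870880468277608e-05 | d [180.3 -22.8  -5.3] rv [-0.001  0.001 -0.003]
```

Request:
play_rows --deltas '[[[50,-6,-5,0,0,0,0],[100,-12,-5,0,0,0,0],[150,-19,-5,0,0,0,0],[180,-23,-5,0,0,0,0],[180,-23,-5,0,0,0,0]]]'

```text
clock: 22.22
eef_pos: [0.5453, 0.4614, 0.4286]
tcp_rot: [-0.001, 0.752, 0.66, -0.001]
ft_force: [1.3, 0.3, 0.3]
gripper_width: -0.0
```

```bash
python3 go.py .5466 .4605 .353 82.5; python3 -c "
from h import *
f=grab('scene');crop(f,'pics/s6.png',250,10,160,120,5)
f=grab('top');crop(f,'pics/t6.png',40,170,150,120,5)"
```

```text
t 22.225 pos [0.5453 0.4614 0.4286] F [1.3169 0.3435 0.3441] w -1.1761725647455867e-05 | d [-0.7  1.6 75.6] rv [-0.002  0.001  0.001]
```

View pics/s6.png

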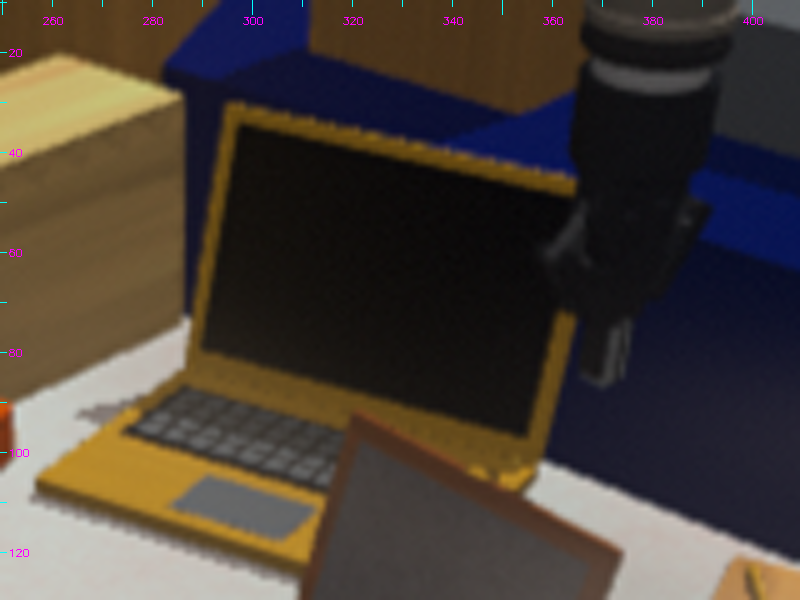

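View pics/t6.png

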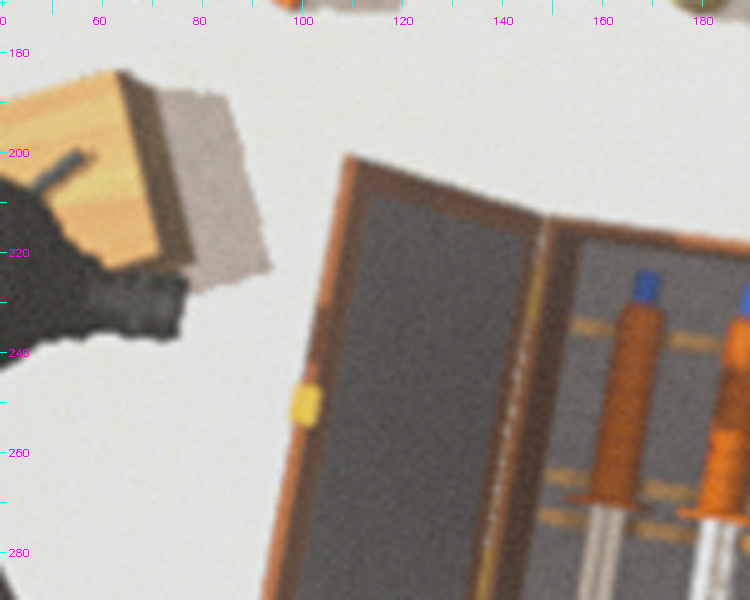

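Request:
play_rows --deltas '[[[0,1,30,0,0,0,0],[0,1,60,0,0,0,0],[0,1,75,0,0,0,0],[0,1,75,0,0,0,0]]]'

```text
clock: 22.82
eef_pos: [0.5479, 0.4571, 0.3528]
tcp_rot: [0.0, 0.754, 0.657, -0.002]
ft_force: [-0.0, 0.2, 0.5]
gripper_width: -0.0001
```

```bash
python3 go.py .5284 .3227 .355 82.5; python3 -c "
from h import *
f=grab('scene');crop(f,'pics/s7.png',280,40,150,120,5)"
```

```text
t 22.825 pos [0.5479 0.4571 0.3528] F [-0.0107  0.1711  0.4665] w -0.00010146432414931727 | d [-135.8   -1.1   -1.7] rv [-0.003  0.004 -0.005]
```

View pics/s7.png

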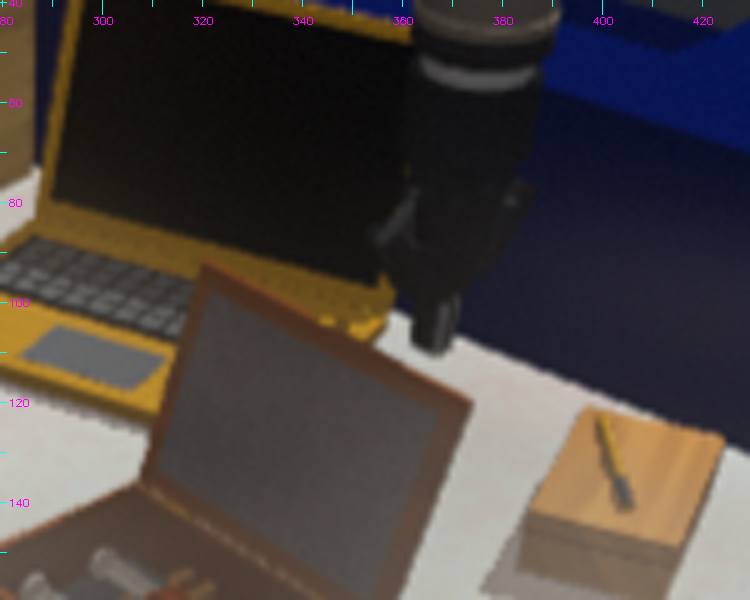

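Request:
play_rows --deltas '[[[-15,0,0,0,0,0,0],[-30,0,0,0,0,0,0],[-45,0,0,0,0,0,0],[-60,0,0,0,0,0,0],[-75,0,0,0,0,0,0]]]'

```text
clock: 23.5
eef_pos: [0.5374, 0.3831, 0.3539]
tcp_rot: [-0.0, 0.753, 0.658, -0.001]
ft_force: [0.4, 1.0, 1.9]
gripper_width: -0.0
```

Request:
play_rows --deltas '[[[-15,0,0,0,0,0,0],[-30,0,0,0,0,0,0],[-45,0,-1,0,0,0,0],[-60,0,-1,0,0,0,0]]]'

```text
clock: 24.0
eef_pos: [0.5293, 0.3234, 0.3544]
tcp_rot: [-0.0, 0.753, 0.658, -0.002]
ft_force: [0.7, 1.9, 0.3]
gripper_width: -0.0002
```

```bash
python3 go.py .5238 .288 .340 82.5; python3 -c "
from h import *
f=grab('scene');crop(f,'pics/s8.png',280,40,150,120,5)"
```

```text
t 24.0 pos [0.5293 0.3234 0.3544] F [0.7311 1.8726 0.3158] w -0.0002430816612633668 | d [-35.8  -0.6  14.4] rv [-0.002  0.002 -0.004]
```

View pics/s8.png

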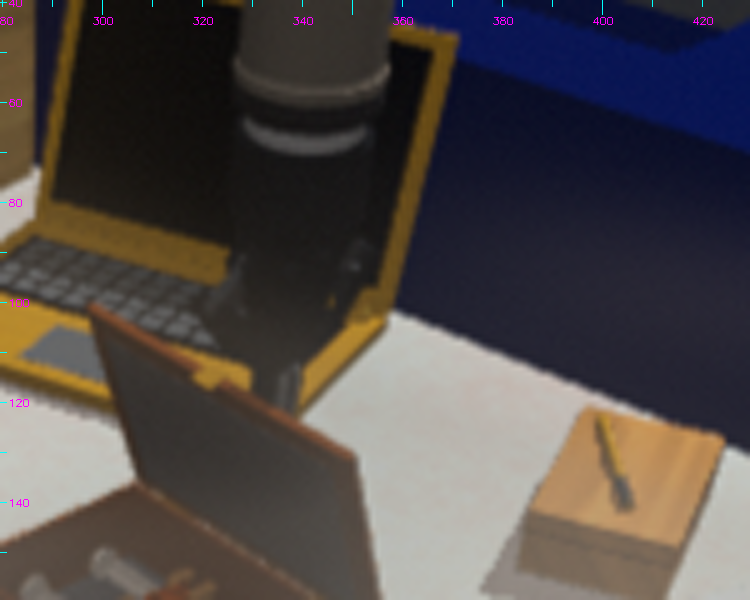

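Lid is past upright and being pushed. Following the arc down.

Request:
play_rows --deltas '[[[-12,0,4,0,0,0,0],[-24,0,9,0,0,0,0],[-36,0,15,0,0,0,0],[-50,0,28,0,0,0,0],[-63,0,42,0,0,0,0]]]'

```text
clock: 24.68
eef_pos: [0.5208, 0.2606, 0.3116]
tcp_rot: [0.0, 0.753, 0.658, -0.002]
ft_force: [0.7, 1.3, -0.4]
gripper_width: -0.0001
```

```bash
python3 go.py .5166 .2335 .243 82.5; python3 -c "
from h import *
f=grab('scene');crop(f,'pics/s9.png',250,70,150,120,5)"
```

```text
t 24.675 pos [0.5208 0.2606 0.3116] F [ 0.7341  1.3179 -0.3698] w -6.14820483880797e-05 | d [-27.3  -0.4  68.7] rv [-0.002  0.003 -0.004]
```

View pics/s9.png

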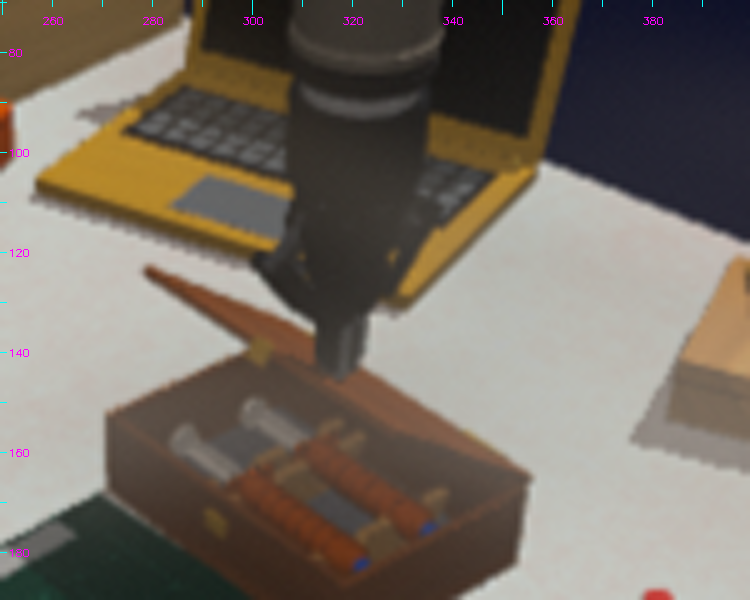

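Request:
play_rows --deltas '[[[-10,0,14,0,0,0,0],[-19,0,30,0,0,0,0],[-25,0,46,0,0,0,0],[-27,0,60,0,0,0,0],[-27,0,66,0,0,0,0]]]'

```text
clock: 25.35
eef_pos: [0.5168, 0.2348, 0.2453]
tcp_rot: [-0.0, 0.753, 0.658, -0.002]
ft_force: [-0.6, -1.5, 0.2]
gripper_width: 0.0001
```

Request:
play_rows --deltas '[[[0,0,1,0,0,0,0],[0,0,2,0,0,0,0],[0,0,2,0,0,0,0]]]'

```text
clock: 25.72
eef_pos: [0.5173, 0.2353, 0.245]
tcp_rot: [-0.0, 0.753, 0.658, -0.001]
ft_force: [-0.1, 0.7, -0.8]
gripper_width: -0.0001
```

Request:
play_rows --deltas '[[[0,0,1,0,0,0,0],[0,0,2,0,0,0,0],[0,0,3,0,0,0,0],[0,0,3,0,0,0,0]]]'

```text
clock: 26.22
eef_pos: [0.5171, 0.2351, 0.2416]
tcp_rot: [-0.0, 0.753, 0.658, -0.002]
ft_force: [0.0, 0.0, 0.2]
gripper_width: 0.0003
```

Request:
play_rows --deltas '[[[0,0,1,0,0,0,0],[0,0,2,0,0,0,0],[0,0,2,0,0,0,0]]]'

```text
clock: 26.6
eef_pos: [0.5172, 0.235, 0.2413]
tcp_rot: [-0.0, 0.753, 0.658, -0.001]
ft_force: [-5.4, -2.0, 17.2]
gripper_width: 0.0001
```

Request:
play_rows --deltas '[[[0,0,1,0,0,0,0],[0,0,1,0,0,0,0],[0,0,-5,0,0,0,0],[0,0,-40,0,0,0,0],[-10,0,-90,0,0,0,0]]]'

```text
clock: 27.22
eef_pos: [0.5153, 0.2259, 0.3294]
tcp_rot: [-0.0, 0.753, 0.658, -0.003]
ft_force: [0.5, 0.3, -0.1]
gripper_width: 0.0001
```

Request:
play_rows --deltas '[[[-40,0,-20,0,0,0,0],[-95,0,-40,0,0,0,0],[-150,0,-50,0,0,0,0],[-200,0,-50,0,0,0,0],[-200,0,-50,0,0,0,0]]]'

```text
clock: 27.85
eef_pos: [0.4884, 0.023, 0.3803]
tcp_rot: [0.0, 0.756, 0.655, -0.002]
ft_force: [-0.3, 0.1, -0.6]
gripper_width: -0.0001
```

```bash
python3 -c "
from ov import *
ov(grab('scene'),'pics/s10.png',240,80,150,120,5)
f=grab('top');cv2.imwrite('pics/t10.png',cv2.resize(f['color'][:,:,::-1],(800,600),interpolation=cv2.INTER_CUBIC))"; python3 go.py .52 0 .38 82.5
```

```text
t 27.95 pos [0.4892 0.0272 0.3801] F [ 0.094   1.3401 -0.3528] w 0.00022483195954130017 | d [-22.8  34.2   0.1] rv [-0.002  0.002 -0.005]
```

View pics/s10.png

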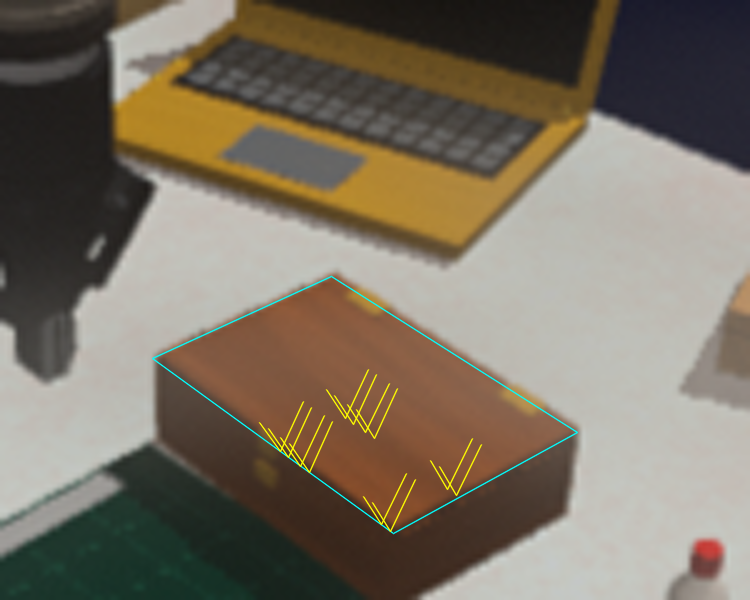

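View pics/t10.png

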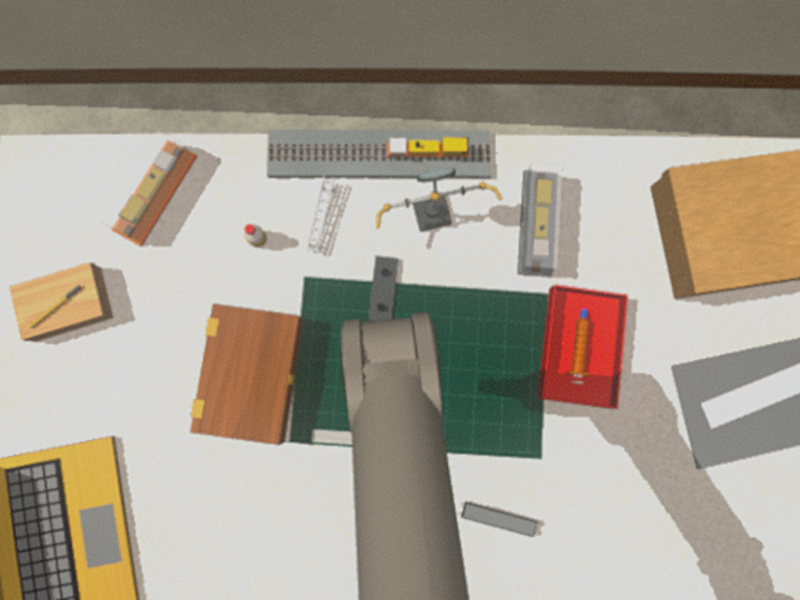

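```bash
python3 -c "
from h import *
f=grab('scene');crop(f,'pics/s11.png',262,125,100,80,8)"
```

```text
(no output)
```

View pics/s11.png

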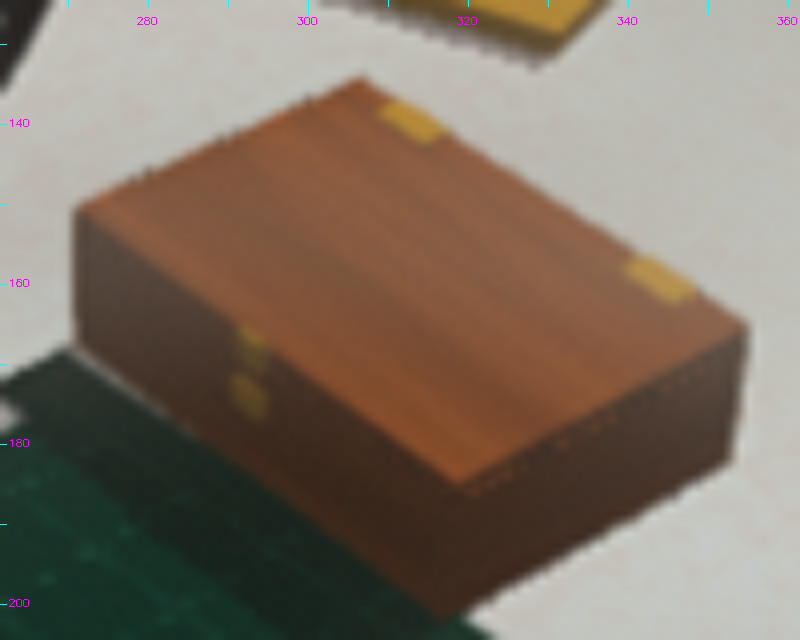

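```bash
python3 -c "
from rig import *
print(get_obs()['ft_force'],get_obs()['clock']);print(close_job())"
```

```text
[-0.70437119  0.43257195 -0.33314531] 28.0
the job is handed in; nothing more can be done
None
```

The job is handed in at about 28 s of the 72 s allowed, and no step failed.

- **Filled syringes:** both were laid in the box's cradles. The picture from above, taken before the lid was shut, shows both tips pointing the right way. Each flange sits in the slot between its two close-set supports.
- **Spent syringe:** it was let go about 3 mm above the floor of the red tray, and the last picture shows it lying flat there.
- **Lid:** it was pushed over and pressed down until it stopped at about 17 N, with the fingertips 68 mm above the table, the height of the shut lid's top. The last pictures show it flat on the rim, with only a thin seam along one end, which I took to be the rim.
- **Other things:** in the last picture they look to be where they started, and the gripper is clear of everything. I grasped only the barrels and saw no change in the plungers, though I did not measure them again at the end.

The scene camera's overlay ran 1 to 3 pixels off my model. I relied on the camera above instead, and its overlay matched within about 1 mm.

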